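Tighten the flask press with an open-ended wrench

ROBOT

A 6-joint arm with a two-finger parallel gripper is mounted at the origin on a cart in front of the work surface, level with it; the furniture and walls round the work are solid. World frame = base frame: x ahead of the robot, y to its left, z up, the work surface at z = 0. Lengths are in m, angles in rad, forces in N, time in s.
With the tool pointing down it reaches from about 0.275 to 0.75 m from the base axis. Payload 10.2 kg.
Tool frame: the origin (TCP) lies midway between the tips of the shut fingers; the grasp point (between the pads) lies 19 mm behind it (env.hold_point_z is the distance from the TCP to the grasp point, in m); x points along the fingers, z is the direction in which the jaws open and shut, and the axes are right-handed (so a half turn about x gives the same grasp; the last joint's range is limited). The gripper opens to 85 mm and grips with 20 to 120 N. Pads are 22 mm wide; open, the fingers measure 114 mm over their backs; the gripper's body (76 mm by 85 mm) begins 54 mm behind the grasp point. The pads swing forward as they close: fully open they stand 13 mm farther back than shut.
Start: joints at [1.024, 0.313, 1.498, -0, 1.331, -0.223], TCP at [0.167, 0.498, 0.231] pointing down, gripper open.
Joint ranges: [-2.94, 2.94], [-0.97, 2.17], [0.19, 2.56], [-1.23, 4.37], [0.02, 3.11], [-2.88, 2.88]. Speed limits (rad/s): [2.39, 2.39, 3.01, 3.14, 3.14, 3.14].

INTERFACE

Orientations are given as a unit quaternion [x, y, z, w].
In Python, from bench import env, kinematics, monitor, eyes, job gives the robot as it stands. The module is installed in compiled form; this text tells all that it offers. Calls block until the motion is done:
- env.reach(position, orientation): joint-space move of the TCP to a pose.
- env.movel(position, velocity=0.15, frame=None, guard=None): straight line of the TCP; frame=None keeps the orientation; velocity is the mean speed in m/s. With guard (N) it stops when the force on the tool has changed by that much, and returns True; else False.
- env.set_joints(angles): joint-space move.
- env.release() and env.close_gripper(effort=None): open the fingers fully, or close them until they stop; effort is the grip in N (None keeps the last).
- env.hold(seconds).
- kinematics.ik(position, orientation): joint angles nearest the present ones, or None.
- monitor.sense(): the state.
- eyes.grab_frame(name): name is "scene" or "top" or "wrist"; returns a dict with "frame" (480x640x3 uint8, red, green, blue), "mtx" (3x3 intrinsics, pixels), "view" (4x4, takes a point from world to camera coordinates). Camera axes: x right, y down, z forward; pixel columns grow to the right and rows downward; lengths in m; the calibration is good to about 2 mm. A picture is of the moment at which its call begins. There is no depth.
A pose or a line that the arm cannot do raises env.MotionError and nothing moves.
- job.hand_in(): hands the job in, once; it reports no verdict.
The state is a dict: "clock": time; "joints": joint angles; "qvel": joint speeds; "joint_efforts": joint torques, N m; "position": TCP position; "ee_rot": TCP orientation; "contact_force": force on the tool from outside, world axes, zero at the start; "ft_torque": the same for the moment, N m; "finger_gap": opening from 0.0 (shut) to 1.0 (fully open).
Only numpy, scipy, OpenCV 4.12 (cv2) and the standard library are available. Lean on these libraries where they do the work, as an engineer would, in place of code of your own. Each camera call takes 0.05 s, during which the arm holds its last target.

TASK

Take the open-ended wrench from the cork mat and use it to turn the big hexagon nut on top of the four-column flask press clockwise until the nut's pointer stands against its stop pin. The columns block the handle after a short swing, so lift the wrench, swing it back and reseat it between strokes; turn the nut only with the wrench, not with the gripper. Then lay the wrench flat on the mat again, and do not disturb the other things on the worktop.

Things in the scene. Friction and masses are not known exactly. Their poses are not given: they have to be found in the camera images.
- press: Four-column flask press, fixed. Origin: centre of its underside on the worktop. Base 104 x 128 mm; aluminium top plate 96 x 120 mm, its top at z = 72 mm. Columns 12 mm thick at x = +-38, y = +-46.5 mm rise to z = 110 mm. In the wide gap on its -x side the handle of the seated wrench can swing 39 degrees either way from the press's -x direction, till it meets a column; the +-y gaps are narrower.
- nut: Steel nut on the press. Origin on its axis, on the top plate (72 mm over the worktop); turns with the nut. Flange 56 mm wide to z = 6 mm, hexagon 32 mm across flats (37 corners) z = 6 to 20, cone nose to 26, spindle end to 29. Two flats face its +x and -x. Stiff (0.12 N m), stays where left, no rise or fall. Clockwise from above tightens; 1.8 to 2.3 rad from the start it stops hard at the pin.
- pointer (a point): Clockwise flank of the pointer, a 5 mm wide tab on the rim of the nut's flange; point 36 mm from the nut's axis, 76 mm above the worktop. It turns with the nut and meets stop when the nut is tight.
- stop (a point): Face of the fixed stop pin that the pointer meets. The pin, 6 mm thick and 5 mm high, stands on the top plate on the press's +y side, 36 mm from the nut's axis.
- wrench: Dark steel open-ended wrench, 157 mm behind its origin to 17 mm ahead, 0.14 to 0.28 kg, lying flat. Origin: middle of the jaw, on the underside. The mouth, 33.6 mm wide and 38 deep, opens to +x; it ends 21 mm behind the origin. Prongs 12 mm high, head 54 mm wide. Handle to -x: bar 12 mm wide (y), 22 mm high, x = -50 to -148 mm, round end 18 mm wide.
- wrench_grip (a point): Place to hold the wrench: on the handle 105 mm behind its origin, 11 mm above its underside; axes as the wrench's; close the fingers across its y. Seated on the nut, origin on the nut's axis, prongs along two opposite flats, underside on the flange (78 mm over the worktop), it has about 5 degrees of play either way; raised 25 mm it clears the nut.
- mat: Cork mat, 200 mm (x) by 84 mm (y), 3 mm thick, fixed on the worktop; origin at the centre of its underside. The wrench starts roughly along its x axis, handle to -x, the middle of its length near the mat's centre.
- cast: Stone dental cast, 56 x 65 x 44 mm, yellowish, a bystander right of the press; origin at its underside.
- cast_white: White stone dental cast, 60 x 71 x 30 mm, a bystander at the back on the right; origin at its underside.
- burs: Block with burs standing in it, 34 x 74 x 46 mm, a bystander behind the press; origin at its underside.
- bottle: Small white bottle with an orange cap, 34 mm diameter, 100 mm high, a bystander right of the press; origin at its underside.
- cup: Small steel cup, 48 mm diameter, 30 mm high, a bystander between the press and the mat; origin at its underside.
- pliers: Wire pliers lying flat, 53 x 131 x 11 mm, a bystander at the right; origin at their underside.

How it is judged:
By the outcome, as a careful person would: the job done as asked, in the order asked, and still so for the second after the job is handed in, with the robot touching nothing.
It also fails if it takes over 72 s, if anything falls off the work surface, if the arm or the gripper's body presses on something with over 40 N, if the wrist force passes 120 N, or if a joint passes its speed limit or range.

## Working session

There is one attempt and no reset: what is moved stays moved. The work goes in short steps, each a Python script; the robot and the scene stay as the last script left them, time stands still between calls to the robot, and variables do not carry over. Pictures are saved under pics/ and viewed, and the job is handed in when it is done.

```bash
mkdir -p pics; ls; python3 - <<'E'
from bench import env, kinematics, monitor, eyes, job
import cv2,numpy as np
np.set_printoptions(precision=4,suppress=True)
for n in ["scene","top"]:
    f=eyes.grab_frame(n); cv2.imwrite(f"pics/a_{n}.png",f["frame"][:,:,::-1]); print(n,f["mtx"],f["view"])
    np.savez(f"pics/a_{n}.npz",**f)
s=monitor.sense(); print(s)
E
```

```text
pics
scene [[445.3583   0.     323.9701]
 [  0.     445.3583 238.7762]
 [  0.       0.       1.    ]] [[ 0.8909 -0.4539  0.0155 -0.5576]
 [-0.3007 -0.6153 -0.7287  0.222 ]
 [ 0.3403  0.6446 -0.6847  0.8795]
 [ 0.      0.      0.      1.    ]]
top [[580.0229   0.     328.1227]
 [  0.     580.0229 247.3669]
 [  0.       0.       1.    ]] [[-0.0059 -0.9998  0.0202 -0.0653]
 [-0.9905  0.003  -0.1374  0.6053]
 [ 0.1373 -0.0208 -0.9903  1.1421]
 [ 0.      0.      0.      1.    ]]
{'clock': 0.1, 'joints': array([ 1.0236,  0.3134,  1.4984,  0.    ,  1.331 , -0.2234]), 'qvel': array([-0.0011, -0.0024, -0.0021,  0.001 ,  0.0005,  0.0014]), 'joint_efforts': array([  0.004 , -41.2898, -26.0142,  -0.0001,   0.003 ,  -0.    ]), 'position': array([0.1669, 0.4975, 0.2308]), 'ee_rot': array([-0.413 ,  0.5744,  0.4127,  0.5737]), 'contact_force': array([0.1976, 0.1583, 0.9538]), 'ft_torque': array([ 0.0169, -0.014 ,  0.0025]), 'finger_gap': 0.999121758659546}
```

View pics/a_scene.png

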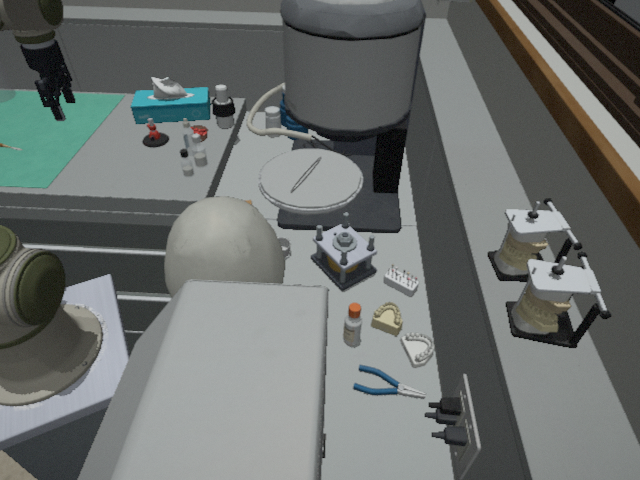

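View pics/a_top.png

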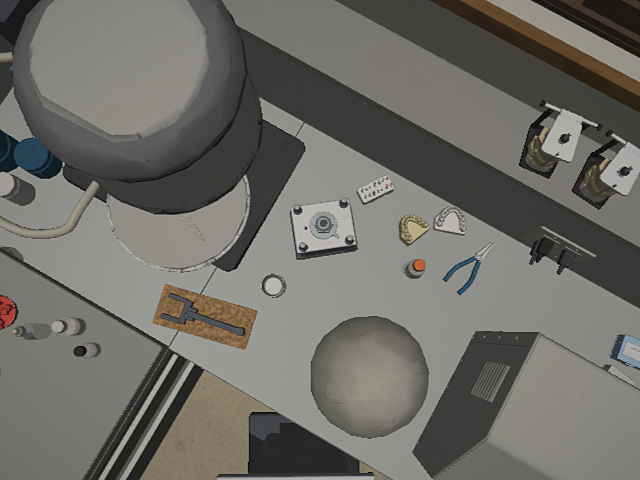

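```bash
python3 - <<'E'
import cv2
t=cv2.imread('pics/a_top.png')
cv2.imwrite('pics/c_mat.png',cv2.resize(t[275:360,140:270],None,fx=6,fy=6,interpolation=cv2.INTER_CUBIC))
cv2.imwrite('pics/c_press.png',cv2.resize(t[185:270,275:375],None,fx=7,fy=7,interpolation=cv2.INTER_CUBIC))
s=cv2.imread('pics/a_scene.png')
cv2.imwrite('pics/c_sc.png',cv2.resize(s[200:300,270:400],None,fx=6,fy=6,interpolation=cv2.INTER_CUBIC))
E
```

```text
(no output)
```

View pics/c_mat.png

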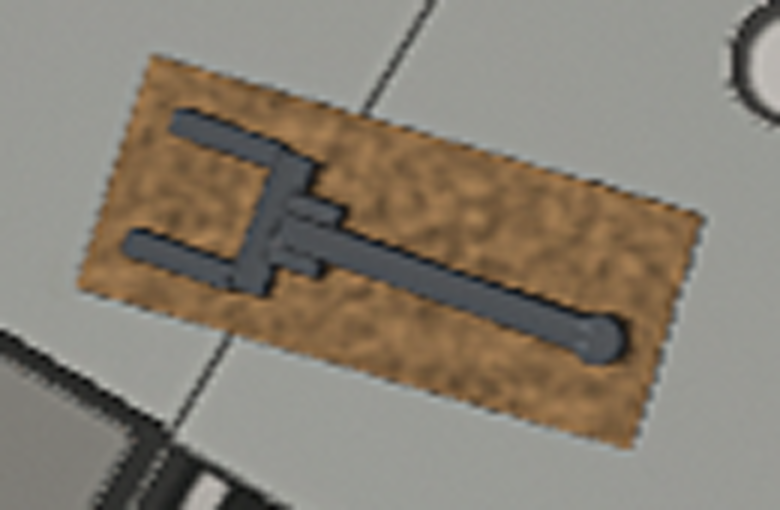

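View pics/c_press.png

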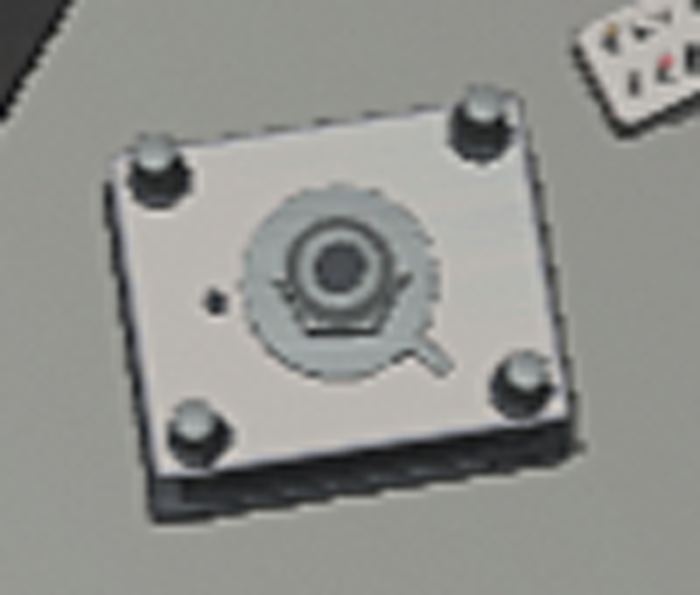

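View pics/c_sc.png

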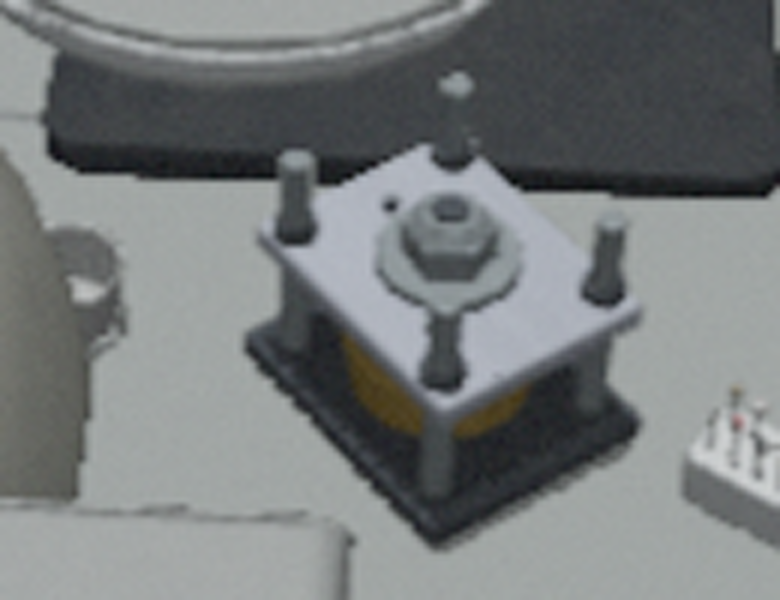

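```bash
cat > h.py <<'E'
import numpy as np
from scipy.optimize import least_squares
np.set_printoptions(precision=4,suppress=True)
def load(n): d=np.load(n); return d['mtx'],d['view']
def back(c,uv,z):
    K,V=c; R=V[:3,:3];t=V[:3,3]; o=-R.T@t
    d=R.T@np.linalg.inv(K)@np.r_[uv,1]; return o+d*(z-o[2])/d[2]
def proj(c,P):
    K,V=c; p=np.atleast_2d(P)@V[:3,:3].T+V[:3,3]; p=p@K.T; return p[:,:2]/p[:,2:]
def loc(P,x,y,a):
    P=np.atleast_2d(P).astype(float); ca,sa=np.cos(a),np.sin(a)
    return np.c_[x+ca*P[:,0]-sa*P[:,1], y+sa*P[:,0]+ca*P[:,1], P[:,2]]
def fit(obs,x0):
    # obs list of (cam, localpts, uv)
    f=lambda q: np.concatenate([(proj(c,loc(P,*q))-uv).ravel() for c,P,uv in obs])
    r=least_squares(f,x0); return r.x,r.fun.reshape(-1,2)
E
python3 - <<'E'
from h import *
T=load('pics/a_top.npz');S=load('pics/a_scene.npz')
m=np.array([[152,55],[706,215],[632,448],[78,290]])/6+[140,275]
for u in m: print(back(T,u,.003))
M=np.array([[.1,-.042,.003],[-.1,-.042,.003],[-.1,.042,.003],[.1,.042,.003]])
q,r=fit([(T,M,m)],[.4,.2,1.3]); print('mat',q,np.degrees(q[2]),r)
p=np.array([[112,157],[520,97],[570,412],[155,477]])/7+[275,185]
P=np.array([[.048,.06,.072],[.048,-.06,.072],[-.048,-.06,.072],[-.048,.06,.072]])
c=np.array([[155,153],[483,103],[523,369],[196,417]])/7+[275,185]
C=np.array([[.038,.0465,.11],[.038,-.0465,.11],[-.038,-.0465,.11],[-.038,.0465,.11]])
q,r=fit([(T,P,p),(T,C,c)],[.5,0,0]); print('press',q,np.degrees(q[2]),r)
sp=np.array([[258,235],[640,308],[438,410]])/6+[270,200]
sc=np.array([[297,158],[457,82],[612,222],[446,318]])/6+[270,200]
C2=np.array([[-.038,.0465,.11],[.038,.0465,.11],[.038,-.0465,.11],[-.038,-.0465,.11]])
q2,r2=fit([(S,C2,sc)],[.5,0,0]); print('press scene',q2,np.degrees(q2[2]),r2)
# nut
n=back(T,np.array([340,266])/7+[275,185],.072+.029)
pt=back(T,np.array([437,358])/7+[275,185],.076)
pin=back(T,np.array([217,298])/7+[275,185],.077)
print(n,pt,pin)
for w in(pt,pin): d=w-np.r_[q[:2],0]; print(np.hypot(*d[:2]),np.degrees(np.arctan2(d[1],d[0])-q[2]))
# wrench: prong tips at z .015, handle end z .025
a=np.array([[185,120],[138,240]])/6+[140,275]; b=np.array([600,338])/6+[140,275]
A=[back(T,u,.015) for u in a]; B=back(T,b,.025); print(A,B)
mid=(A[0]+A[1])/2; d=mid-B; print(np.degrees(np.arctan2(d[1],d[0])),np.hypot(*d[:2]))
E
```

```text
[0.5342 0.2704 0.003 ]
[0.478  0.0781 0.003 ]
[0.3988 0.1025 0.003 ]
[0.4535 0.293  0.003 ]
mat [0.4662 0.186  1.2881] 73.80121335331762 [[ 0.0309 -0.0801]
 [-0.0788 -0.276 ]
 [ 0.3972  0.428 ]
 [-0.3491 -0.0869]]
press [ 0.6449 -0.0582  0.1463] 8.382908113552277 [[-0.7621 -0.758 ]
 [-0.0698 -0.7909]
 [ 0.3162  0.8188]
 [ 0.0027  0.4299]
 [-0.15   -0.2445]
 [ 0.2765 -0.003 ]
 [ 0.6742  0.1254]
 [-0.3022  0.3611]]
press scene [ 0.6459 -0.0612  0.1437] 8.235006019484858 [[-0.2465  0.6532]
 [ 0.121   0.9953]
 [ 0.0853  0.3797]
 [ 0.0375 -1.7905]]
[ 0.6449 -0.0582  0.101 ] [ 0.6228 -0.086   0.076 ] [ 0.6401 -0.0235  0.077 ]
0.03548545372082035 -136.79101757231882
0.03499496052235928 89.45152268849559
[array([0.511 , 0.2553, 0.015 ]), array([0.4702, 0.27  , 0.015 ])] [0.4363 0.1111 0.025 ]
70.26924543301118 0.16093788296953743
```

```bash
python3 - <<'E'
from h import *
T=load('pics/a_top.npz');S=load('pics/a_scene.npz')
cen=lambda c:-c[1][:3,:3].T@c[1][:3,3]
print('cams',cen(T),cen(S))
def ray(c,uv): d=c[1][:3,:3].T@np.linalg.inv(c[0])@np.r_[uv,1]; return cen(c),d/np.linalg.norm(d)
def tri(u,v):
    o1,d1=ray(T,u);o2,d2=ray(S,v); A=np.c_[d1,-d2]; s=np.linalg.lstsq(A,o2-o1,rcond=None)[0]
    a,b=o1+s[0]*d1,o2+s[1]*d2; return (a+b)/2,np.linalg.norm(a-b),s
p,e,s=tri([370,377],[225,257]); print('dome',p,e,'r',59/580*s[0],60/445*s[1])
print('bottlecap',back(T,[418,266],.1),'cup',back(T,[274,285],.03))
print('furnace base corner',back(T,[240,272],0.0), back(T,[305,145],0), 'plate disc',back(T,[180,272],0.05),back(T,[248,200],0.05))
p,e,s=tri([537,333],[328,290]); print('box corner?',p,e)
from bench import kinematics,monitor
E
```

```text
cams [ 0.4423 -0.0434  1.2155] [ 0.2643 -0.6834  0.7726]
dome [ 0.3619 -0.1335  0.225 ] 0.00328074491841134 r 0.10150949956798953 0.10546402754894599
bottlecap [ 0.56  -0.241  0.1  ] cup [0.5295 0.0427 0.03  ]
furnace base corner [0.5593 0.1162 0.    ] [ 0.8351 -0.0201  0.    ] plate disc [0.555  0.2297 0.05  ] [0.7023 0.0955 0.05  ]
box corner? [ 0.4343 -0.3713  0.3523] 0.0032140321029404603
```

```bash
cat >> h.py <<'E'
from scipy.spatial.transform import Rotation as Rn
def ori(phi):
    # tool x down; tool z (jaw axis) horizontal at world angle phi
    x=np.array([0,0,-1.]); z=np.array([np.cos(phi),np.sin(phi),0]); y=np.cross(z,x)
    return Rn.from_matrix(np.c_[x,y,z]).as_quat()
E
python3 - <<'E'
from h import *
from bench import env,kinematics,monitor,eyes
s=monitor.sense(); print(Rn.from_quat(s['ee_rot']).as_matrix())
X=[];Y=[]
for r in np.arange(.3,.72,.06):
  for z in(.08,.2,.35):
    q=kinematics.ik([r*np.cos(.2),r*np.sin(.2),z],ori(.2+np.pi/2))
    if q is None: print('none',r,z); continue
    X.append(q);Y.append([r,z])
X=np.array(X);Y=np.array(Y); print(X[::5],Y[::5])
a,b=X[:,1],X[:,1]+X[:,2]
A=np.c_[np.ones(len(a)),np.sin(a),np.cos(a),np.sin(b),np.cos(b)]
for k in(0,1): c,res,_,_=np.linalg.lstsq(A,Y[:,k],rcond=None); print(c,res)
print(env.hold_point_z)
# hex & seq feasibility
n=np.array([.645,-.0582])
for ang in (227,210,188,165,150):
    g=n+.105*np.array([np.cos(np.radians(ang)),np.sin(np.radians(ang))])
    for f in(90,-90):
        q=kinematics.ik([*g,.07],ori(np.radians(ang+f))); print(ang,f,q)
w=np.radians(70.3);
for f in(90,-90): print('pick',kinematics.ik([.455,.165,.0],ori(w+np.pi+np.radians(f))))
f=eyes.grab_frame("wrist"); import cv2; cv2.imwrite("pics/b_wrist.png",f["frame"][:,:,::-1]); print(f['mtx'],f['view'])
E
```

```text
[[-0.0006 -0.948   0.3182]
 [-0.001   0.3182  0.948 ]
 [-1.      0.0003 -0.0011]]
[[-0.1981  0.0413  2.2988 -0.      0.8015 -1.9689]
 [-0.129  -0.1314  1.6824 -0.      1.5906 -1.8998]
 [-0.0447  0.2422  1.6762 -0.      1.2231 -1.8155]
 [ 0.0049  0.6245  1.438  -0.      1.0791 -1.7659]
 [ 0.0229  0.6139  0.7456 -0.      1.7821 -1.7479]] [[0.3  0.08]
 [0.36 0.35]
 [0.48 0.2 ]
 [0.6  0.08]
 [0.66 0.35]]
[ 0.0582  0.419  -0.0203  0.3769  0.0394] [0.]
[-0.054   0.      0.4389 -0.039   0.3975] [0.]
0.0187
227 90 [-0.43    0.6167  1.4824 -0.      1.0425  0.3205]
227 -90 [-0.43    0.6167  1.4824 -0.      1.0425 -2.8211]
210 90 [-0.4045  0.5719  1.5617 -0.      1.008   0.6427]
210 -90 [-0.4045  0.5719  1.5617 -0.      1.008  -2.4989]
188 90 [-0.3485  0.5368  1.6227  0.      0.9821  1.0827]
188 -90 [-0.3485  0.5368  1.6227 -0.      0.9821 -2.0589]
165 90 [-0.2723  0.5342  1.6273 -0.      0.9802  1.5603]
165 -90 [-0.2723  0.5342  1.6273 -0.      0.9802 -1.5813]
150 90 [-0.2218  0.5518  1.5968 -0.      0.993   1.8726]
150 -90 [-0.2218  0.5518  1.5968 -0.      0.993  -1.2689]
pick [ 0.1052  0.5524  1.8483 -0.      0.7409  0.4491]
pick [ 0.1052  0.5524  1.8483 -0.      0.7409 -2.6925]
[[382.5886   0.     322.4402]
 [  0.     382.5886 240.8642]
 [  0.       0.       1.    ]] [[ 0.3177  0.9482 -0.0013 -0.5248]
 [ 0.9152 -0.3063  0.2618 -0.0353]
 [ 0.2478 -0.0844 -0.9651  0.379 ]
 [ 0.      0.      0.      1.    ]]
```

View pics/b_wrist.png

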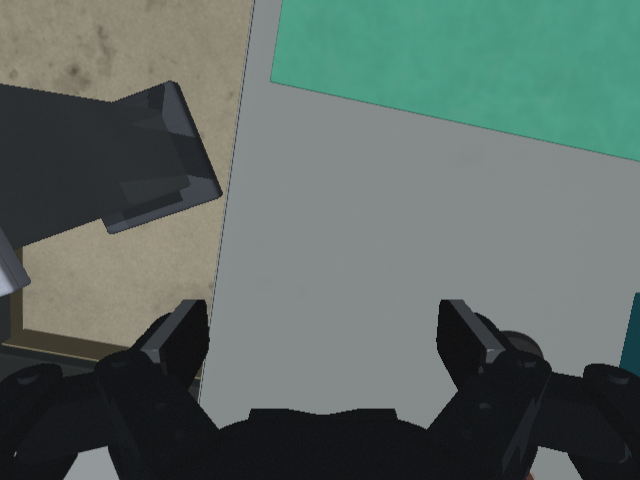

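```bash
cat >> h.py <<'E'
def snap(eyes,name,n):
    import cv2
    f=eyes.grab_frame(n); cv2.imwrite(f"pics/{name}.png",f["frame"][:,:,::-1]); np.savez(f"pics/{name}.npz",**f); return f
E
python3 - <<'E'
from h import *
from bench import env,kinematics,monitor,eyes
w=np.radians(70.3)
env.reach([.4508,.1516,.14],ori(w+np.pi*1.5))
snap(eyes,'d_wrist','wrist')
s=monitor.sense(); print(s['clock'],s['position'],s['joints'],s['contact_force'])
c=load('pics/d_wrist.npz'); print(-c[1][:3,:3].T@c[1][:3,3])
E
```

```text
1.875 [0.4507 0.1523 0.1402] [0.079  0.3031 1.7675 0.0001 1.0706 0.421 ] [-0.3293  0.0772  0.343 ]
[0.4737 0.2148 0.2837]
```

View pics/d_wrist.png

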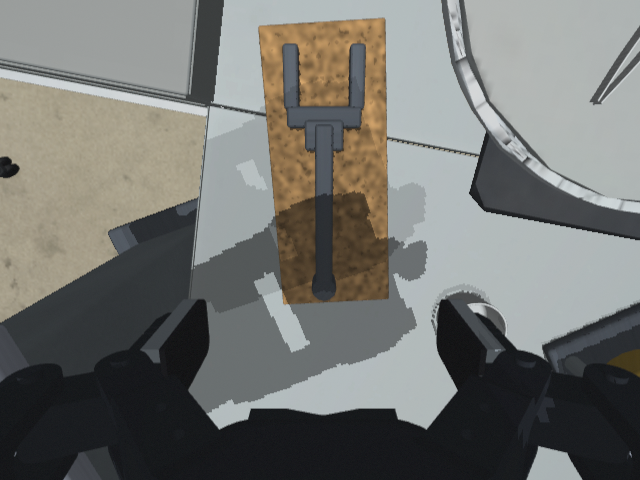

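```bash
python3 - <<'E'
from h import *
c=load('pics/d_wrist.npz')
for u,z in [((323,286),.025),((290,46),.015),((358,46),.015),((324,125),.025)]: print(back(c,u,z))
B=back(c,(323,286),.025);A=(back(c,(290,46),.015)+back(c,(358,46),.015))/2
d=(A-B)[:2];print(np.degrees(np.arctan2(d[1],d[0])),np.hypot(*d)); d/=np.hypot(*d); print('grip',B[:2]+.043*d, A[:2]-.122*d)
E
```

```text
[0.4393 0.1165 0.025 ]
[0.4731 0.2746 0.015 ]
[0.514 0.26  0.015]
[0.4772 0.2214 0.025 ]
70.20779658968813 0.1602392582377906
grip [0.4538 0.157 ] [0.4522 0.1525]
```

```bash
python3 - <<'E'
from h import *
from bench import env,kinematics,monitor,eyes
w=np.radians(70.2); o=ori(w+np.pi*1.5)
print(env.movel([.453,.1545,.03],velocity=.12,frame=o))
print(env.movel([.453,.1545,.007],velocity=.05,guard=8))
env.close_gripper(effort=60)
s=monitor.sense(); print(s['clock'],s['position'],s['contact_force'],s['finger_gap'],s['finger_gap']*85)
env.movel([.453,.1545,.06],velocity=.1)
s=monitor.sense(); print(s['clock'],s['position'],s['contact_force'],s['ft_torque'],s['finger_gap'])
snap(eyes,'e_wrist','wrist')
E
```

```text
False
False
4.2167 [0.4532 0.1545 0.0073] [-1.2012 -0.6949  3.962 ] 0.12377568671701586 10.520933370946349
4.9 [0.4526 0.1545 0.0595] [-0.7196 -0.1882 -2.7571] [-0.0631  0.1158 -0.041 ] 0.12186867281329411
```

View pics/e_wrist.png

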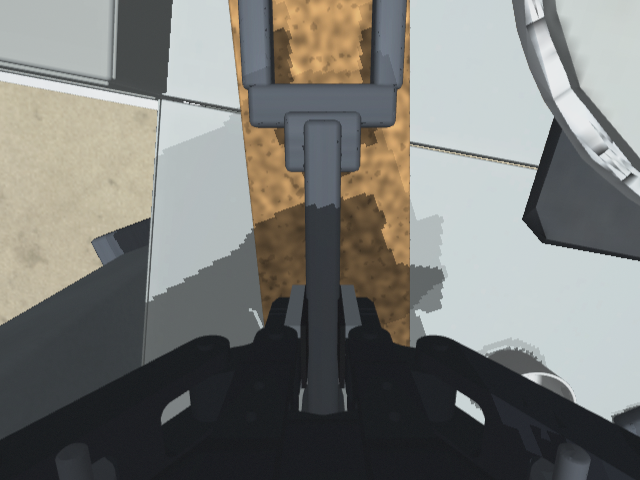

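```bash
python3 - <<'E'
from h import *
import cv2
c=load('pics/e_wrist.npz'); P=np.array([.4526,.1545,.0595]); u0=P[2]-.0043
w=np.radians(70.2); d=np.array([np.cos(w),np.sin(w)]); l=np.array([-d[1],d[0]])
for u,h in [((322,87),.012),((273,60),.012),((372,60),.012),((322,122),.022),((322,127),.012),((304,200),.022),((340,200),.022),((307,290),.022),((250,110),.012),((395,110),.012)]:
    v=back(c,u,u0+h)[:2]-P[:2]; print(u,'fwd %.1f left %.1f'%(v@d*1e3,v@l*1e3))
i=cv2.imread('pics/e_wrist.png'); cv2.imwrite('pics/e_crop.png',cv2.resize(i[0:200,220:430],None,fx=3,fy=3))
E
```

```text
(322, 87) fwd 82.5 left -0.6
(273, 60) fwd 90.7 left 15.3
(372, 60) fwd 90.7 left -16.9
(322, 122) fwd 71.1 left -0.6
(322, 127) fwd 69.8 left -0.6
(304, 200) fwd 46.4 left 5.3
(340, 200) fwd 46.4 left -6.6
(307, 290) fwd 14.4 left 4.6
(250, 110) fwd 75.3 left 23.6
(395, 110) fwd 75.3 left -25.2
```

View pics/e_crop.png

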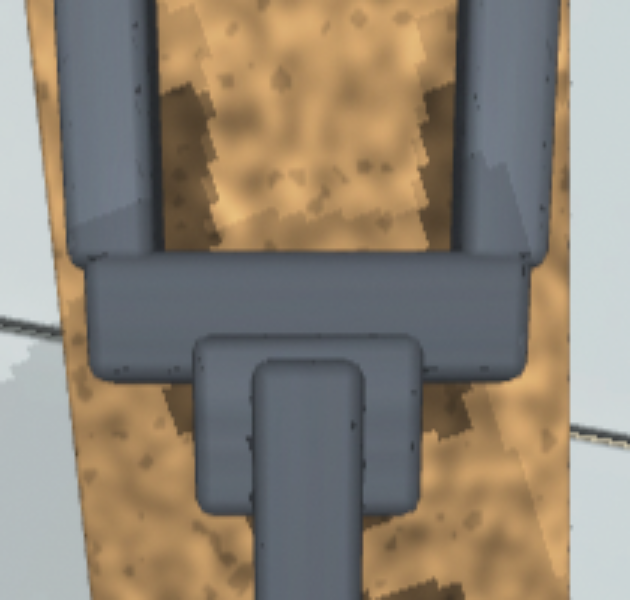

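```bash
cat >> h.py <<'E'
N=np.array([.645,-.0582]); L=.1035
def tcp(ang,z,dx=0.,dy=0.,L=L):
    # handle direction ang (deg, world) -> TCP pos & ori, wrench origin at nut + (dx,dy)
    a=np.radians(ang); return [N[0]+dx+L*np.cos(a),N[1]+dy+L*np.sin(a),z], ori(a+np.pi/2)
E
python3 - <<'E'
from h import *
from bench import env,kinematics,monitor,eyes
env.close_gripper(effort=100)
env.movel([.453,.1545,.16],velocity=.2)
p,o=tcp(208,.135)
env.reach(p,o)
s=monitor.sense(); print(s['clock'],s['position'],p,s['contact_force'],s['finger_gap'],s['joints'])
snap(eyes,'f_wrist','wrist'); snap(eyes,'f_top','top')
import cv2
i=cv2.imread('pics/f_top.png'); cv2.imwrite('pics/f_topc.png',cv2.resize(i[170:290,260:400],None,fx=5,fy=5))
E
```

```text
6.9 [ 0.5534 -0.1055  0.1348] [np.float64(0.5536149241391011), np.float64(-0.1067903067483397), 0.135] [ 0.2846  0.3926 -3.0126] 0.10633987786502064 [-0.3965  0.4866  1.5085  0.0004  1.1474  0.6834]
```

View pics/f_wrist.png

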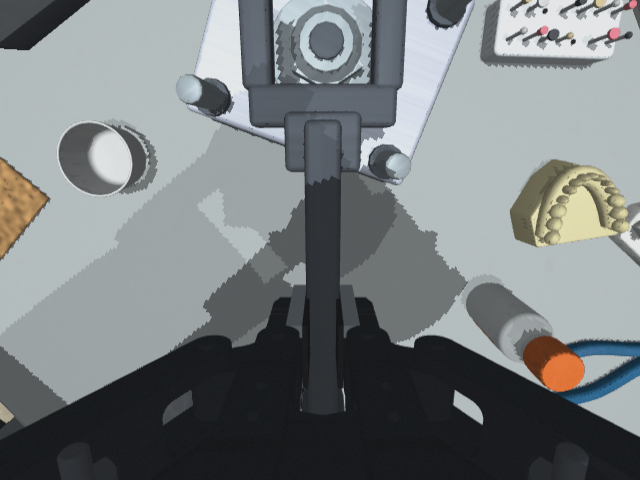

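View pics/f_topc.png

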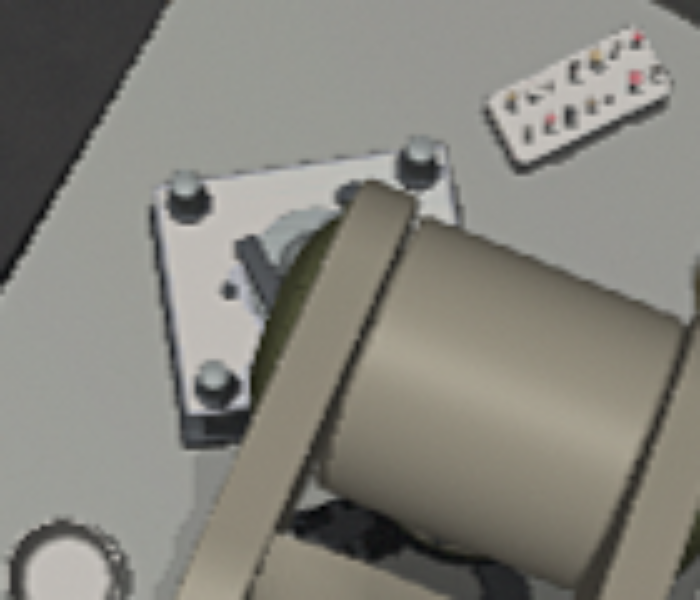

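```bash
python3 - <<'E'
import cv2
i=cv2.imread('pics/f_wrist.png'); cv2.imwrite('pics/f_c.png',cv2.resize(i[0:130,230:420],None,fx=4,fy=4,interpolation=cv2.INTER_CUBIC))
E
```

```text
(no output)
```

View pics/f_c.png

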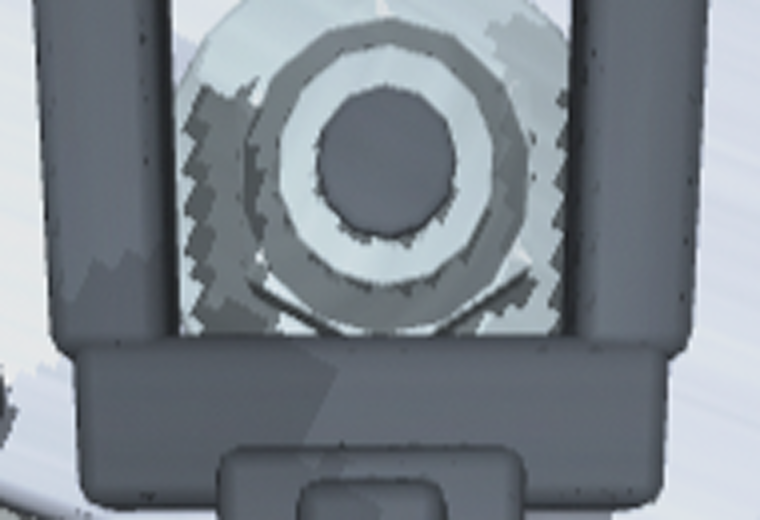

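```bash
python3 - <<'E'
from h import *
c=load('pics/f_wrist.npz'); P=np.array([.5534,-.1055,.1348])
from bench import monitor
s=monitor.sense(); P=s['position']; R=Rn.from_quat(s['ee_rot']).as_matrix(); print(P,R)
d=R[:2,1]; w=np.arctan2(d[1],d[0]); print('yaw',np.degrees(w)); l=np.array([-d[1],d[0]])
und=P[2]-.0043
for n,u,z in [('spin',(386,160),.101),('cone',(388,174),.092),('ringout',(387,173),.0955),('mouthL bot',(175,200),und),('mouthR bot',(571,200),und),('mouthL top',(160,200),und+.012),('mouthR top',(583,200),und+.012),('mouth back',(372,337),und+.012),('neckL',(218,480),und+.012),('neckR',(524,480),und+.012)]:
    x=back(c,np.array(u)/4+[230,0],z)[:2]; v=x-P[:2]; print(n,x,'fwd %.1f left %.1f'%(v@d*1e3,v@l*1e3))
E
```

```text
[ 0.5536 -0.1053  0.1351] [[-0.      0.8818  0.4717]
 [ 0.0003  0.4717 -0.8818]
 [-1.      0.0001 -0.0002]]
yaw 28.144239648403442
spin [ 0.6481 -0.0572] fwd 106.1 left -2.2
cone [ 0.6488 -0.0572] fwd 106.7 left -2.5
ringout [ 0.6481 -0.0574] fwd 106.0 left -2.3
mouthL bot [ 0.6306 -0.0452] fwd 96.3 left 16.6
mouthR bot [ 0.647  -0.0759] fwd 96.3 left -18.2
mouthL top [ 0.6286 -0.0465] fwd 93.9 left 16.4
mouthR top [ 0.6447 -0.0766] fwd 93.9 left -17.7
mouth back [ 0.6276 -0.0665] fwd 83.6 left -0.7
neckL [ 0.6115 -0.0603] fwd 72.3 left 12.3
neckR [ 0.6237 -0.0831] fwd 72.3 left -13.5
```

```bash
cat >> h.py <<'E'
N=np.array([.6478,-.0568]); L=.104
def tcp(ang,z,dx=0.,dy=0.,L=L):
    a=np.radians(ang); return np.array([N[0]+dx+L*np.cos(a),N[1]+dy+L*np.sin(a),z]), ori(a+np.pi/2)
def fine(env,monitor,p,o,v=.08,n=2,tol=.0004):
    cmd=np.array(p,float)
    for k in range(n+1):
        env.movel(cmd,velocity=v,frame=o); env.hold(.1)
        e=np.array(p)-monitor.sense()['position']
        if np.linalg.norm(e)<tol: break
        if k<n: cmd=cmd+e
    return cmd,e
E
python3 - <<'E'
from h import *
from bench import env,kinematics,monitor,eyes
p,o=tcp(210,.118)
cmd,e=fine(env,monitor,p,o)
s=monitor.sense(); R=Rn.from_quat(s['ee_rot']).as_matrix(); print(s['clock'],p,cmd,e,s['contact_force'],np.degrees(np.arctan2(R[1,1],R[0,1])))
snap(eyes,'g_wrist','wrist')
import cv2
i=cv2.imread('pics/g_wrist.png'); cv2.imwrite('pics/g_c.png',cv2.resize(i[0:130,230:420],None,fx=4,fy=4,interpolation=cv2.INTER_CUBIC))
E
```

```text
7.4667 [ 0.5577 -0.1088  0.118 ] [ 0.5577 -0.1088  0.118 ] [-0.0001 -0.0001 -0.0001] [ 0.1063  0.0996 -2.4297] 30.003312835263902
```

View pics/g_c.png

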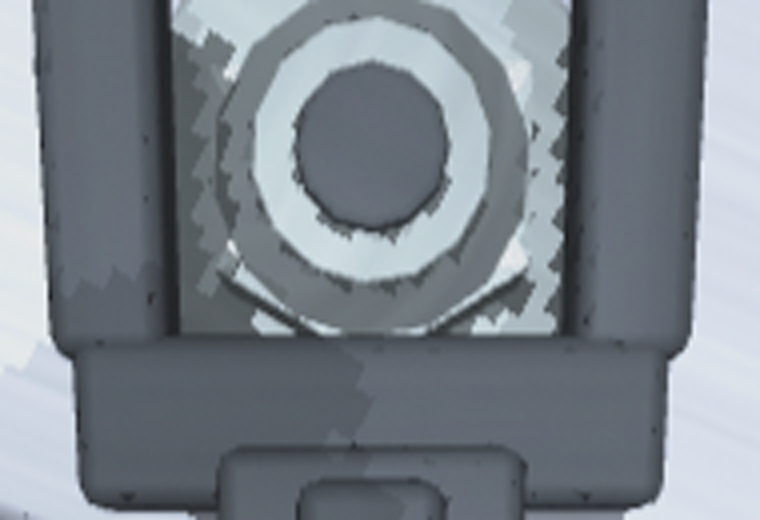

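```bash
python3 - <<'E'
from h import *
from bench import env,kinematics,monitor,eyes
c=load('pics/g_wrist.npz'); s=monitor.sense();P=s['position'];R=Rn.from_quat(s['ee_rot']).as_matrix(); d=R[:2,1];l=np.array([-d[1],d[0]])
for u,z in [((372,146),.101),((372,165),.0955)]:
    v=back(c,np.array(u)/4+[230,0],z)[:2]-P[:2]; print('fwd %.1f left %.1f'%(v@d*1e3,v@l*1e3))
p,o=tcp(210,.0823)
for z in (.1,.093,.0823):
    p[2]=z
    g=env.movel(p,velocity=.04,guard=12); s=monitor.sense(); print(g,s['clock'],s['position'],p,s['contact_force'],s['ft_torque'])
    if g: break
snap(eyes,'h_wrist','wrist')
import cv2
i=cv2.imread('pics/h_wrist.png'); cv2.imwrite('pics/h_c.png',cv2.resize(i[0:130,230:420],None,fx=4,fy=4,interpolation=cv2.INTER_CUBIC))
E
```

```text
fwd 103.8 left -0.5
fwd 103.4 left -0.5
False 8.1167 [ 0.5578 -0.1088  0.1   ] [ 0.5577 -0.1088  0.1   ] [ 1.0155 -0.9124 -2.0494] [-0.0005  0.0466  0.0236]
False 8.4417 [ 0.5576 -0.1088  0.0927] [ 0.5577 -0.1088  0.093 ] [ 0.5347 -0.4953 -1.8661] [-0.0186  0.1293 -0.0268]
False 8.8583 [ 0.5578 -0.1088  0.0823] [ 0.5577 -0.1088  0.0823] [ 1.2252 -1.4187 -1.8091] [-0.0426 -0.0046  0.0652]
```

View pics/h_c.png

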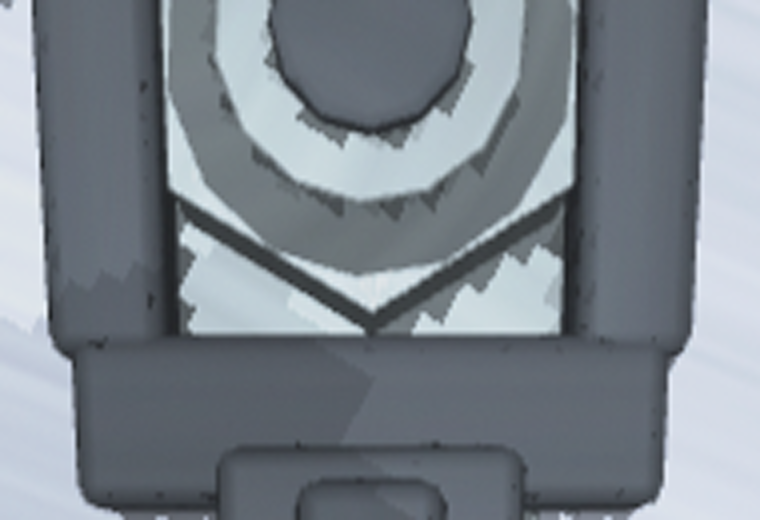

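```bash
cat >> h.py <<'E'
def swing(env,monitor,a0,a1,z,step=8,v=.1,guard=15,verbose=True):
    n=max(1,int(np.ceil(abs(a1-a0)/step))); a_=a0
    for a in np.linspace(a0,a1,n+1)[1:]:
        p,o=tcp(a,z); g=env.movel(p,velocity=v,frame=o,guard=guard)
        s=monitor.sense()
        if verbose: print('%.1f'%a,g,'t%.2f'%s['clock'],(s['position']-p)*1e3,s['contact_force'],s['ft_torque'])
        if g: return True,a
    return False,a1
E
python3 - <<'E'
from h import *
from bench import env,kinematics,monitor,eyes
swing(env,monitor,210,170,.0828)
snap(eyes,'i_wrist','wrist')
E
```

```text
202.0 False t9.20 [-0.02   -0.2389  0.0494] [ 0.1975 -0.685  -2.4787] [-0.1677  0.1375 -0.0613]
194.0 False t9.49 [ 0.1364 -0.4748  0.0128] [ 0.1359 -0.5721 -2.7805] [-0.1858  0.171  -0.0621]
186.0 False t9.78 [ 0.1151 -0.617   0.0036] [ 0.2605 -0.1923 -2.0535] [-0.1823  0.1746 -0.0662]
178.0 False t10.07 [ 0.0462 -0.6829 -0.0063] [-1.4229 -1.4474 -2.742 ] [-0.1683  0.2303 -0.0865]
170.0 False t10.37 [-0.0603 -0.7105 -0.0642] [-0.0886 -2.0364 -3.4866] [-0.1758  0.2667 -0.1428]
```

View pics/i_wrist.png

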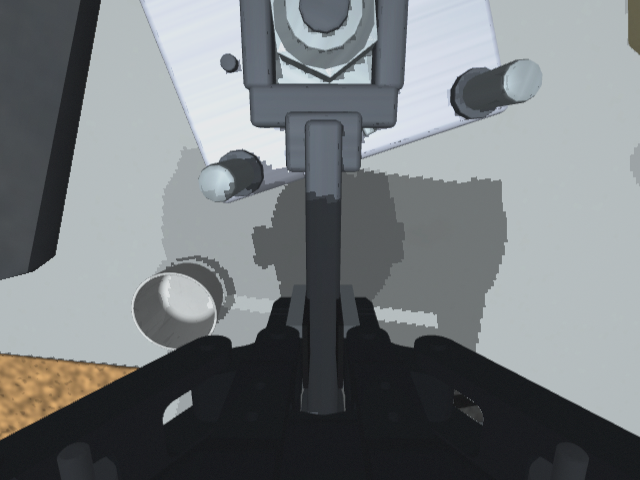

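```bash
python3 - <<'E'
from h import *
from bench import env,kinematics,monitor,eyes
r,a=swing(env,monitor,170,152.5,.0828,step=6,guard=10)
snap(eyes,'j_wrist','wrist')
import cv2
i=cv2.imread('pics/j_wrist.png'); cv2.imwrite('pics/j_c.png',cv2.resize(i[0:190,180:480],None,fx=2.6,fy=2.6,interpolation=cv2.INTER_CUBIC))
E
```

```text
164.2 False t10.68 [-0.0736 -0.5914 -0.0714] [-0.5252 -1.1534 -2.767 ] [-0.178   0.1869 -0.1335]
158.3 False t10.93 [-0.1286 -0.6213 -0.0596] [-1.38   -2.3762 -1.6317] [-0.3206  0.1638 -0.1925]
152.5 False t11.19 [-0.1864 -0.6236 -0.0996] [-0.467  -2.0375 -2.2389] [-0.3319  0.1793 -0.2298]
```

View pics/j_c.png

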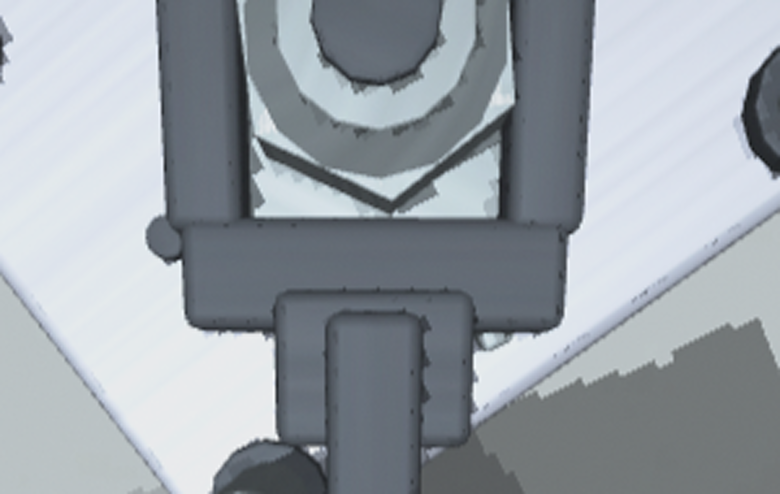

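```bash
cat >> h.py <<'E'
def reseat(env,monitor,a_end,relief,a_new):
    p,o=tcp(a_end+relief,.0828); env.movel(p,velocity=.06,frame=o)
    p[2]=.120; env.movel(p,velocity=.12)
    swing(env,monitor,a_end+relief,a_new,.120,step=20,v=.2,guard=None,verbose=False)
    p,o=tcp(a_new,.120); cmd,e=fine(env,monitor,p,o); print('hover err mm',e*1e3,'t',monitor.sense()['clock'])
def lower(env,monitor,a):
    p,o=tcp(a,.0826)
    for z,v in ((.104,.1),(.0826,.04)):
        p[2]=z; g=env.movel(p,velocity=v,guard=12); s=monitor.sense(); print(g,'t%.2f'%s['clock'],(s['position']-p)*1e3,s['contact_force'],s['ft_torque'])
        if g: return False
    return True
E
python3 - <<'E'
from h import *
from bench import env,kinematics,monitor,eyes
reseat(env,monitor,152.5,4,216)
snap(eyes,'k_wrist','wrist')
import cv2
i=cv2.imread('pics/k_wrist.png'); cv2.imwrite('pics/k_c.png',cv2.resize(i[0:190,180:480],None,fx=2.6,fy=2.6,interpolation=cv2.INTER_CUBIC))
E
```

```text
hover err mm [ 0.0509 -0.313  -0.0801] t 13.825
```

View pics/k_c.png

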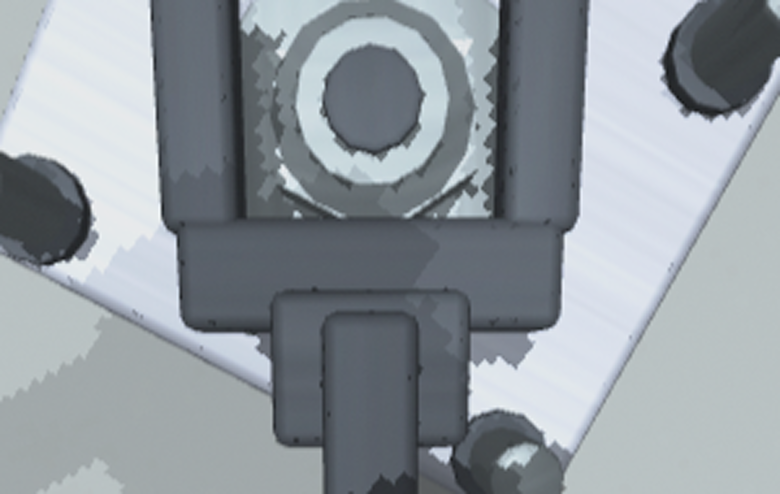

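```bash
python3 - <<'E'
from h import *
from bench import env,kinematics,monitor,eyes
p,o=tcp(218,.112); cmd,e=fine(env,monitor,p,o); print(e*1e3,monitor.sense()['clock'])
snap(eyes,'l_wrist','wrist')
import cv2
i=cv2.imread('pics/l_wrist.png'); cv2.imwrite('pics/l_c.png',cv2.resize(i[0:130,230:420],None,fx=4,fy=4,interpolation=cv2.INTER_CUBIC))
E
```

```text
[-0.0016 -0.0523 -0.1745] 14.2333
```

View pics/l_c.png

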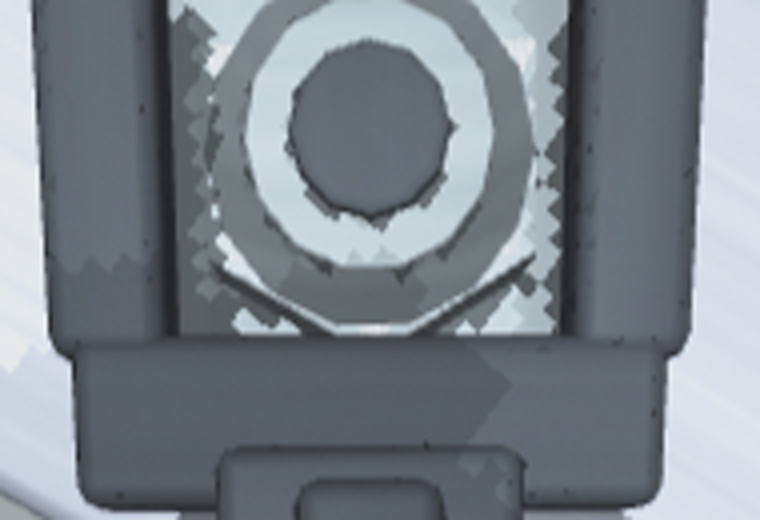

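```bash
python3 - <<'E'
from h import *
from bench import env,kinematics,monitor,eyes
if lower(env,monitor,218):
    r,a=swing(env,monitor,218,152.5,.0828,step=8,guard=10)
    snap(eyes,'m_wrist','wrist')
    if not r:
        reseat(env,monitor,152.5,5,218)
        snap(eyes,'n_wrist','wrist')
E
python3 - <<'E'
import cv2
i=cv2.imread('pics/n_wrist.png'); cv2.imwrite('pics/n_c.png',cv2.resize(i[0:190,180:480],None,fx=2.6,fy=2.6,interpolation=cv2.INTER_CUBIC))
E
```

```text
False t14.53 [-0.312   0.1533 -0.4567] [-0.8024  0.5974 -1.7412] [-0.0685  0.0127  0.0453]
False t15.22 [ 0.0961 -0.0195  0.0553] [ 0.455  -1.2053 -2.1706] [-0.0399  0.0688 -0.0198]
210.7 False t15.50 [ 0.1712 -0.1995  0.2078] [-0.0804 -0.9538 -2.3652] [-0.1703  0.2054 -0.0235]
203.4 False t15.78 [ 0.3838 -0.404   0.1961] [ 0.1682 -0.1451 -2.2945] [-0.112   0.0995 -0.0068]
196.2 False t16.07 [ 0.4041 -0.5463  0.1123] [ 0.8474 -0.5053 -3.6168] [-0.0492  0.1241 -0.048 ]
188.9 False t16.35 [ 0.2711 -0.6246  0.0701] [ 0.022  -0.5801 -2.5485] [-0.1065  0.1031 -0.0827]
181.6 False t16.63 [ 0.1159 -0.6629  0.0331] [-1.2235 -1.5229 -2.0561] [-0.1028  0.1328 -0.0871]
174.3 False t16.92 [ 0.0276 -0.6688 -0.0126] [-0.8745 -0.4574 -2.4929] [-0.1634  0.163  -0.1301]
167.1 False t17.20 [-0.0485 -0.6735 -0.0477] [-0.7878 -1.9314 -2.473 ] [-0.274   0.1877 -0.0968]
159.8 False t17.48 [-0.1424 -0.6525 -0.077 ] [-0.8598 -1.7387 -1.896 ] [-0.2764  0.1812 -0.1496]
152.5 False t17.77 [-0.2362 -0.6676 -0.1324] [-1.5638 -1.4555 -2.035 ] [-0.3331  0.157  -0.2184]
hover err mm [ 0.075  -0.3182 -0.0793] t 20.5917
```

View pics/m_wrist.png

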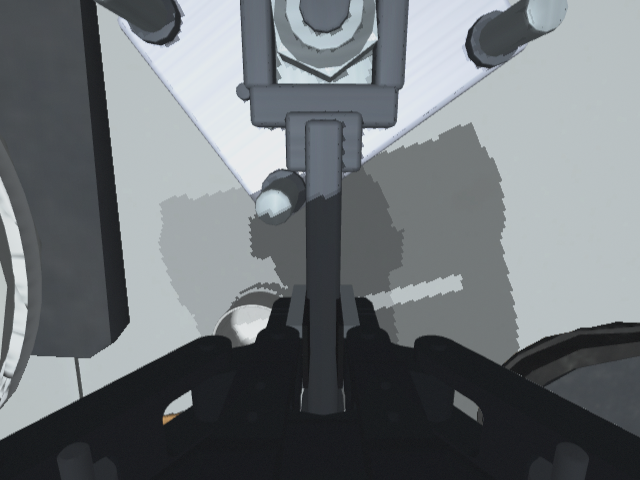

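View pics/n_c.png

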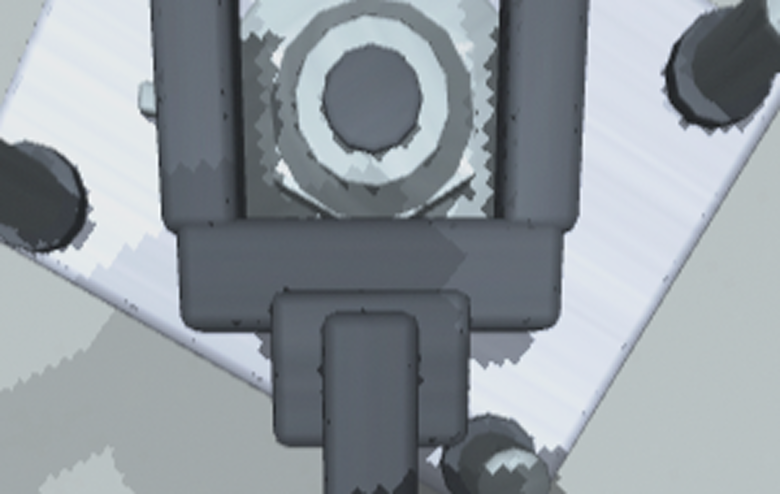

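```bash
python3 - <<'E'
from h import *
from bench import env,kinematics,monitor,eyes
if lower(env,monitor,218):
    r,a=swing(env,monitor,218,178,.0828,step=4,guard=8,v=.06)
    print(r,a); env.hold(.2); s=monitor.sense(); P=s['position']; print(s['clock'],P,s['contact_force'],s['ft_torque'], np.degrees(np.arctan2(*(P[:2]-N)[::-1]))%360)
    snap(eyes,'o_wrist','wrist'); snap(eyes,'o_scene','scene'); snap(eyes,'o_top','top')
E
```

```text
False t20.95 [-0.2864  0.1199 -0.4401] [-0.483  -0.5222 -2.3457] [-0.033  -0.012   0.0358]
False t21.63 [ 0.0913 -0.0206  0.0665] [-0.406   0.8301 -2.0195] [-0.0963  0.0506  0.008 ]
214.0 False t21.91 [ 0.18   -0.03    0.1704] [ 0.1049 -0.6335 -2.2427] [-0.0537  0.0553  0.0351]
210.0 False t22.18 [ 0.1957 -0.2248  0.1578] [-1.2027 -0.1713 -2.8732] [-0.0118  0.1472  0.0305]
206.0 False t22.46 [ 0.2216 -0.2779  0.0925] [ 0.4346 -0.0406 -1.7605] [-0.0694  0.0749 -0.0461]
202.0 False t22.73 [ 0.253  -0.3294  0.0941] [-0.505  -0.4397 -1.5898] [-0.0406  0.0712 -0.0322]
198.0 False t23.01 [ 0.3663 -0.4321  0.1178] [ 1.5656 -0.1846 -2.1606] [-0.1683 -0.0811  0.0375]
194.0 False t23.28 [ 1.3336 -0.8394  0.3656] [ 7.1776 -3.1897 -4.5048] [-0.5436 -0.8238  0.3243]
190.0 False t23.56 [ 2.3363 -1.3938  0.6324] [11.6353 -4.3306 -7.0056] [-0.8966 -1.548   0.5886]
186.0 False t23.83 [ 2.7915 -1.7281  0.7985] [13.9392 -6.2857 -7.4371] [-1.1086 -1.7388  0.5852]
182.0 True t24.04 [ 3.1237 -3.0047  0.4431] [ 5.1685  0.8301 -4.502 ] [ 0.1377 -0.601   0.9685]
True 182.0
24.2417 [ 0.547  -0.0634  0.083 ] [ 5.0549  0.8916 -3.6813] [ 0.2076 -0.6259  0.8637] 183.7696597743698
```

View pics/o_wrist.png

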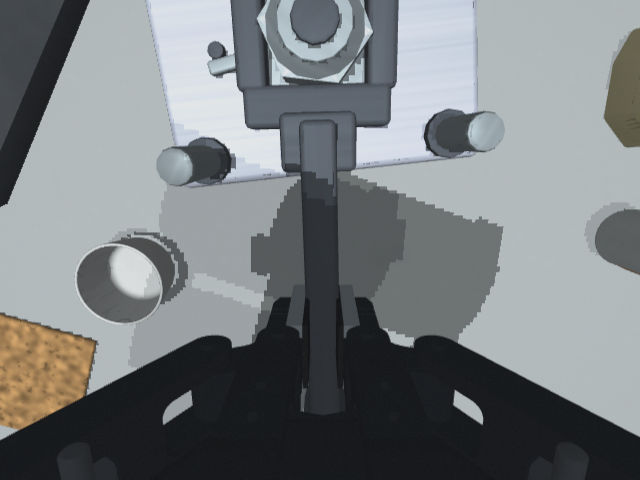

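```bash
python3 - <<'E'
import cv2
i=cv2.imread('pics/o_wrist.png'); cv2.imwrite('pics/o_c.png',cv2.resize(i[0:150,190:410],None,fx=3.6,fy=3.6,interpolation=cv2.INTER_CUBIC))
i=cv2.imread('pics/o_scene.png'); cv2.imwrite('pics/o_sc.png',cv2.resize(i[180:320,250:410],None,fx=4.2,fy=4.2,interpolation=cv2.INTER_CUBIC))
E
```

```text
(no output)
```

View pics/o_c.png

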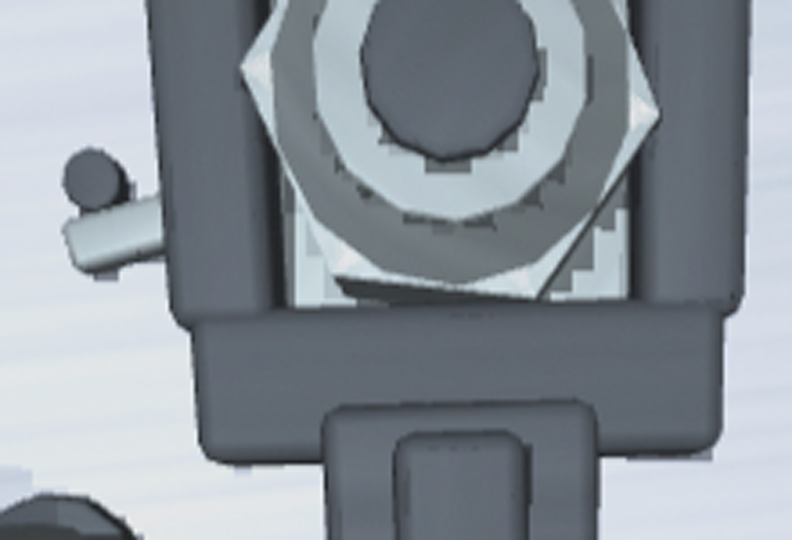

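View pics/o_sc.png

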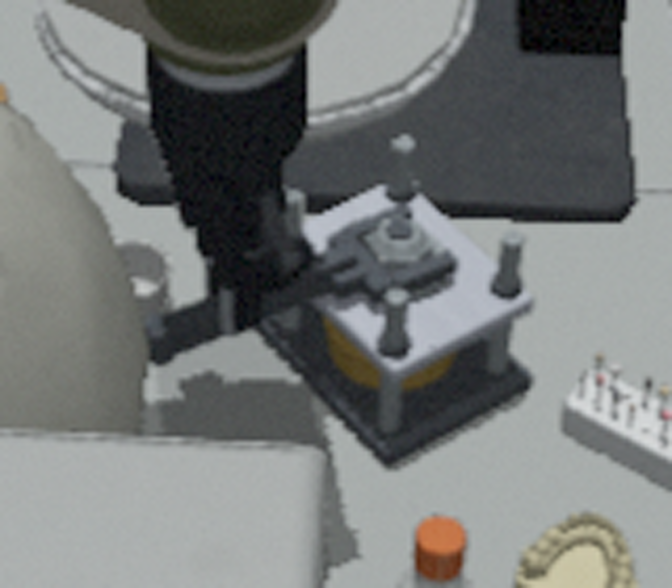

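```bash
python3 - <<'E'
from h import *
from bench import env,kinematics,monitor,eyes
swing(env,monitor,184,199,.0828,step=5,guard=15,v=.04)
env.hold(.2); print(monitor.sense()['contact_force'])
snap(eyes,'p_wrist','wrist')
import cv2
i=cv2.imread('pics/p_wrist.png'); cv2.imwrite('pics/p_c.png',cv2.resize(i[0:150,190:410],None,fx=3.6,fy=3.6,interpolation=cv2.INTER_CUBIC))
E
```

```text
189.0 False t24.79 [ 2.9676 -0.3917  0.6154] [16.2606  2.9477 -7.6483] [ 0.2769 -2.0962  0.1305]
194.0 False t25.17 [ 2.9625 -0.0701  0.5887] [15.7067  4.8766 -6.9054] [ 0.4848 -2.2253  0.1037]
199.0 False t25.54 [2.9183 0.2118 0.5356] [16.5612  6.1205 -7.3471] [ 0.65  -2.23   0.074]
[15.5234  4.4773 -7.7977]
```

View pics/p_c.png

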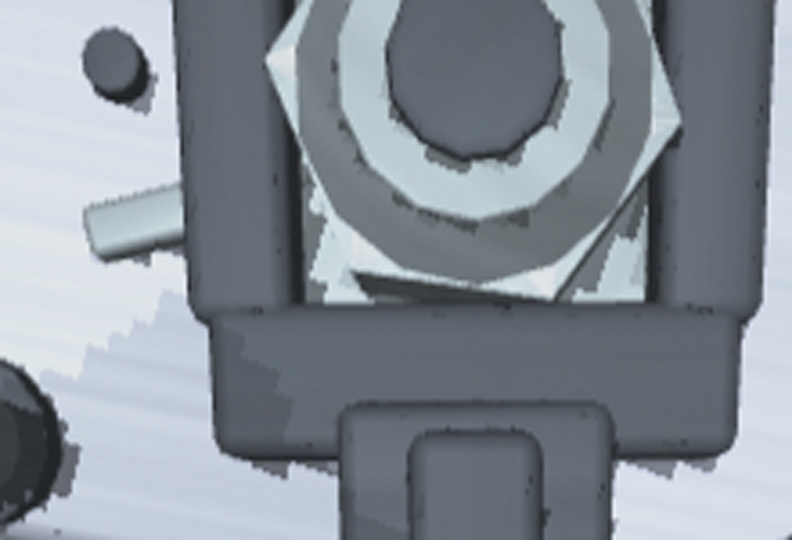

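```bash
python3 - <<'E'
from h import *
from bench import env,kinematics,monitor,eyes
s=monitor.sense();P=s['position'].copy()
P[2]=.0828
env.movel(P,velocity=.03); s=monitor.sense(); print(s['position']-P,s['contact_force'],s['ft_torque'])
for z in (.088,.095,.105,.124):
    P[2]=z; g=env.movel(P,velocity=.05,guard=25); s=monitor.sense(); print(g,(s['position']-P)*1e3,s['contact_force'],s['ft_torque'],s['finger_gap'],s['clock'])
    if g: break
snap(eyes,'q_wrist','wrist')
E
```

```text
[0.0001 0.     0.    ] [-0.6057  1.4655 -0.2513] [ 0.1812 -0.006   0.2355]
False [ 0.2883  0.5736 -1.0874] [  9.3153   3.1619 -14.4537] [ 0.232  -0.8225  0.1151] 0.11009356219358815 26.2917
False [ 0.8563  0.8535 -1.4845] [ 14.8075   4.8312 -18.3196] [ 0.4857 -1.5954  0.0407] 0.1073707734352119 26.5833
False [ 1.6242  0.9613 -1.0001] [ 16.681    6.1817 -16.4529] [ 0.6638 -2.1417  0.067 ] 0.1083421402854078 26.9333
False [ 2.4121  1.5714 -1.7562] [ 25.1362   9.0213 -25.3133] [ 1.1866 -3.3763  0.0549] 0.10820132523806658 27.4667
```

View pics/q_wrist.png

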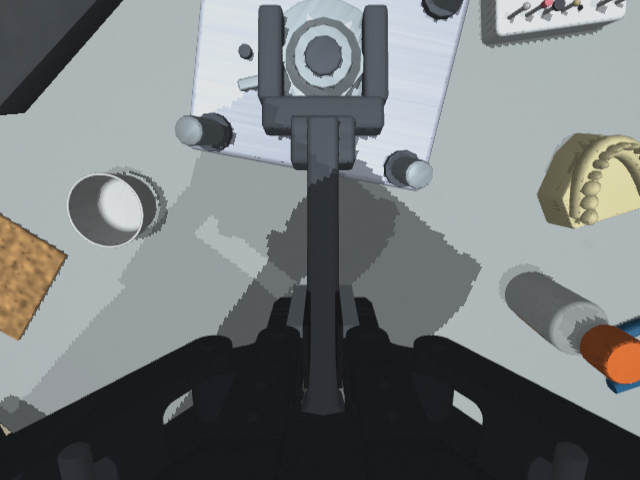

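```bash
python3 - <<'E'
import cv2
from bench import eyes
from h import *
i=cv2.imread('pics/q_wrist.png'); cv2.imwrite('pics/q_c.png',cv2.resize(i[0:180,220:430],None,fx=3.6,fy=3.2,interpolation=cv2.INTER_CUBIC))
snap(eyes,'q_scene','scene'); i=cv2.imread('pics/q_scene.png'); cv2.imwrite('pics/q_sc.png',cv2.resize(i[200:300,260:400],None,fx=5.5,fy=5.5,interpolation=cv2.INTER_CUBIC))
E
```

```text
(no output)
```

View pics/q_c.png

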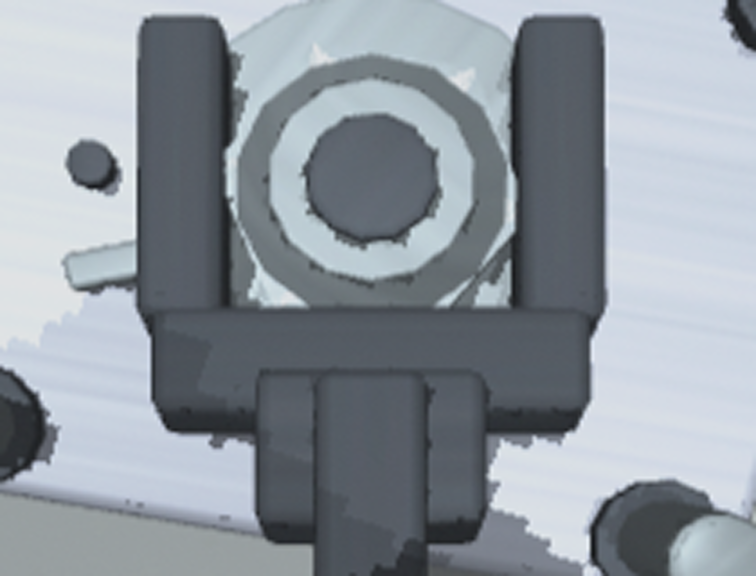

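View pics/q_sc.png

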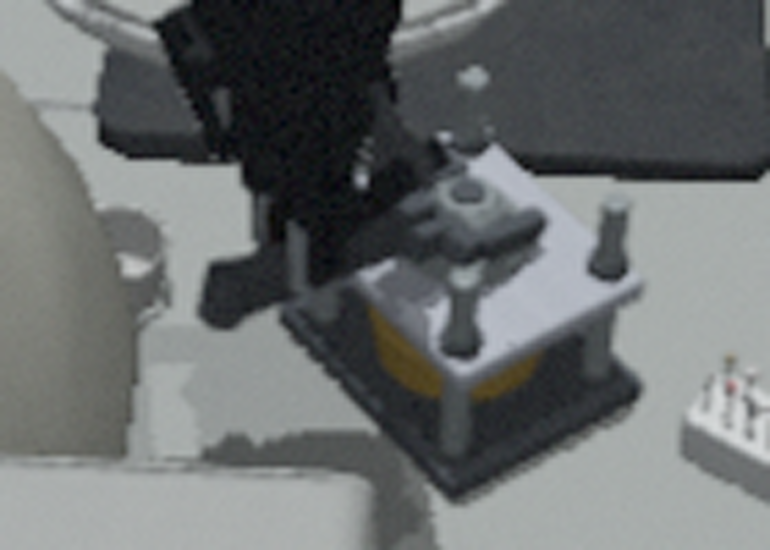

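```bash
python3 - <<'E'
from h import *
from bench import env,kinematics,monitor,eyes
s=monitor.sense();P=s['position'].copy();R=Rn.from_quat(s['ee_rot']).as_matrix(); d=R[:,1]; print(np.degrees(np.arctan2(d[1],d[0])),P)
env.close_gripper(effort=120)
for k in range(1,6):
    c=P-d*.004*k; 
    g=env.movel(c,velocity=.03,guard=30); s=monitor.sense(); print(g,(s['position']-c)*1e3,s['contact_force'],s['ft_torque'],s['clock'])
    if g: break
snap(eyes,'r_wrist','wrist')
i=__import__('cv2').imread('pics/r_wrist.png'); __import__('cv2').imwrite('pics/r_c.png',__import__('cv2').resize(i[0:200,200:440],None,fx=3.2,fy=3))
E
```

```text
19.020864891550552 [ 0.5548 -0.0889  0.1223]
False [ 3.2655  1.4159 -0.9524] [ 27.0781   8.2423 -21.5157] [ 1.3355 -3.9459  0.0104] 28.0333
True [ 6.6873  2.8854 -2.1202] [  8.5112   1.0132 -12.0795] [ 0.0161 -0.8899 -0.0796] 28.2417
```

View pics/r_c.png

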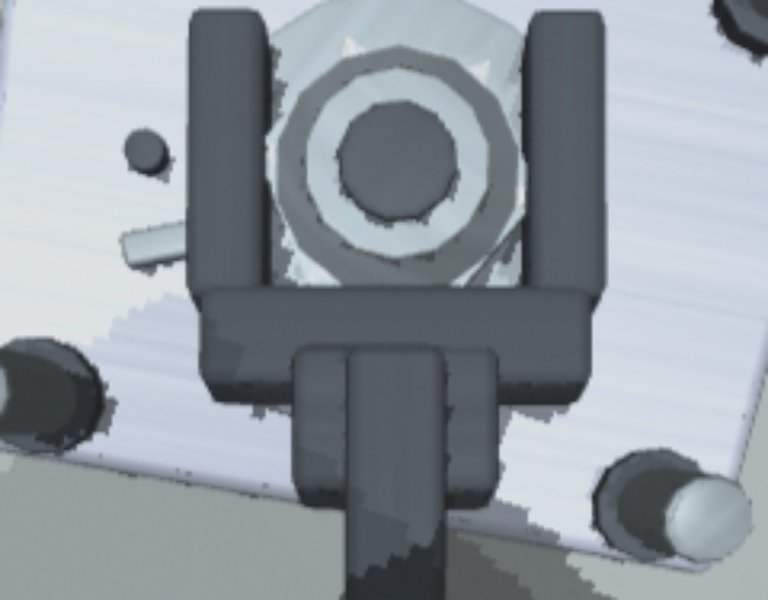

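```bash
python3 - <<'E'
from h import *
from bench import env,kinematics,monitor,eyes
def st(t,c): s=monitor.sense(); print(t,(s['position']-c)*1e3,s['contact_force'],s['ft_torque'],'%.2f'%s['clock']); return s
for th in (16,8,0):
    t=np.radians(th); p,o=tcp(199,.0828+.104*np.sin(t),L=.103*np.cos(t))
    g=env.movel(p,velocity=.05,frame=o,guard=35); st(('arc',th,g),p)
    if g: break
else:
    p0=p.copy(); d=np.array([np.cos(np.radians(199)),np.sin(np.radians(199)),0])
    for k in range(1,7):
        c=p0+d*.004*k; g=env.movel(c,velocity=.03,guard=35); s=st(('pull',k,g),c)
        if g or np.linalg.norm(s['contact_force'])>70: break
snap(eyes,'s_wrist','wrist')
i=__import__('cv2').imread('pics/s_wrist.png'); __import__('cv2').imwrite('pics/s_c.png',__import__('cv2').resize(i[0:200,200:440],None,fx=3.2,fy=3))
E
```

```text
('arc', 16, True) [-1.5628 -0.5792  3.7969] [-6.4081 -0.7155 10.6278] [0.3305 0.1024 0.1097] 28.50
```

View pics/s_c.png

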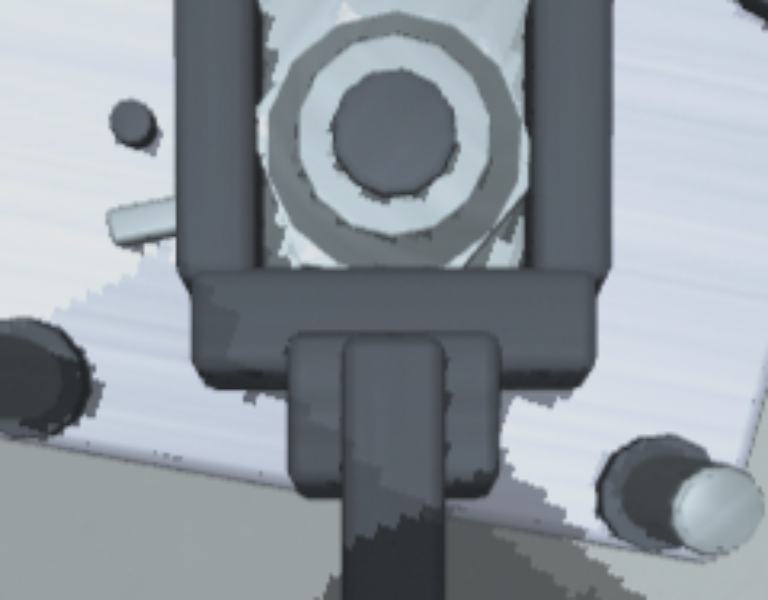

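```bash
python3 - <<'E'
from h import *
from bench import env,kinematics,monitor,eyes
def st(t,c): s=monitor.sense(); print(t,(s['position']-c)*1e3,s['contact_force'],s['ft_torque'],'%.2f'%s['clock']); return s
ok=True
for th in (16,10,5,0):
    t=np.radians(th); p,o=tcp(199,.0828+.104*np.sin(t),L=.103*np.cos(t))
    g=env.movel(p,velocity=.06,frame=o,guard=50); s=st(('arc',th,g),p)
    if g or np.linalg.norm(s['contact_force'])>60: ok=False; break
if ok:
    p0=p.copy(); d=np.array([np.cos(np.radians(199)),np.sin(np.radians(199)),0])
    for k in range(1,7):
        c=p0+d*.004*k; g=env.movel(c,velocity=.04,guard=50); s=st(('pull',k,g),c)
        if g or np.linalg.norm(s['contact_force'])>70: break
snap(eyes,'t_wrist','wrist')
i=__import__('cv2').imread('pics/t_wrist.png'); __import__('cv2').imwrite('pics/t_c.png',__import__('cv2').resize(i[0:200,200:440],None,fx=3.2,fy=3))
E
```

```text
('arc', 16, False) [-2.6695 -1.0229  0.668 ] [-21.763   -3.8042  13.3141] [-0.5615  2.9035  0.389 ] 28.80
('arc', 10, False) [-4.7973 -2.1466 -0.21  ] [-32.022  -13.0048  13.2141] [-2.0122  4.5674 -0.0806] 29.13
('arc', 5, False) [-5.5325 -1.655  -0.7604] [-33.741  -10.9473  12.6016] [-1.7373  4.8404  0.1986] 29.43
('arc', 0, False) [-6.5965 -1.2903 -1.7961] [-35.7043 -11.7752   7.1175] [-1.7875  5.2366  0.239 ] 29.73
('pull', 1, False) [-2.8956 -0.3202 -0.8644] [-13.1779  -3.7325   0.4468] [-0.5471  2.1611  0.232 ] 29.98
('pull', 2, False) [0.8343 0.5733 0.0821] [ 7.1521  5.5394 -4.7345] [ 0.7128 -0.8055  0.3872] 30.23
('pull', 3, False) [5.3087 0.3416 1.8934] [27.4028  9.0614 -5.5716] [ 1.2783 -3.9811  0.0904] 30.48
('pull', 4, False) [ 3.2118 -0.3137  1.5573] [11.8382  3.2945  0.9244] [ 0.3786 -2.1806 -0.0367] 30.73
('pull', 5, False) [ 2.5596 -0.5298  1.4529] [8.9505 2.2105 1.293 ] [ 0.3128 -1.718  -0.0311] 30.98
('pull', 6, False) [ 1.5087 -0.6488  0.992 ] [ 4.7473 -0.2013  1.086 ] [-0.0759 -1.1586 -0.244 ] 31.23
```

View pics/t_c.png

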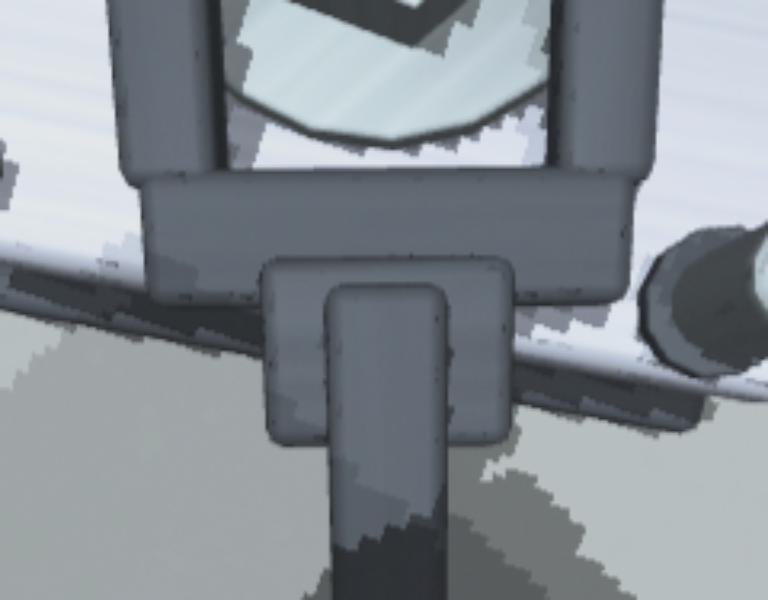

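```bash
python3 - <<'E'
from h import *
from bench import env,kinematics,monitor,eyes
def st(t,c): s=monitor.sense(); print(t,(s['position']-c)*1e3,s['contact_force'],s['ft_torque'],'%.2f'%s['clock']); return s
p0,o=tcp(199,.0828,L=.127); d=np.array([np.cos(np.radians(199)),np.sin(np.radians(199)),0])
for k in range(1,4):
    c=p0+d*.01*k; g=env.movel(c,velocity=.08,guard=40); s=st(('pull',k,g),c)
    if g: break
else:
    c[2]=.12; env.movel(c,velocity=.15); st('up',c)
snap(eyes,'u_wrist','wrist'); snap(eyes,'u_scene','scene')
i=__import__('cv2').imread('pics/u_scene.png'); __import__('cv2').imwrite('pics/u_sc.png',__import__('cv2').resize(i[190:300,240:400],None,fx=5,fy=5))
E
```

```text
('pull', 1, False) [-0.7577 -0.2036 -0.2163] [-3.1914 -2.6733 -2.6153] [-0.4143  0.5913 -0.1509] 31.56
('pull', 2, False) [-0.0985  0.1136 -0.103 ] [ 0.4001 -1.2256 -1.7629] [ 0.0384  0.0504 -0.0245] 31.83
('pull', 3, False) [0.0724 0.0157 0.0601] [-0.1258  0.4619 -1.9016] [-0.0144  0.0595  0.027 ] 32.11
up [ 0.1318  0.1187 -0.201 ] [-0.2388 -0.4152 -2.5138] [-0.079   0.1028  0.0644] 32.51
```

View pics/u_wrist.png

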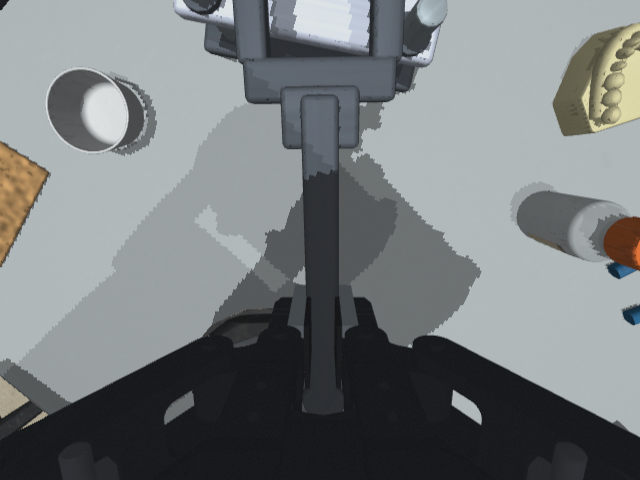

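View pics/u_sc.png

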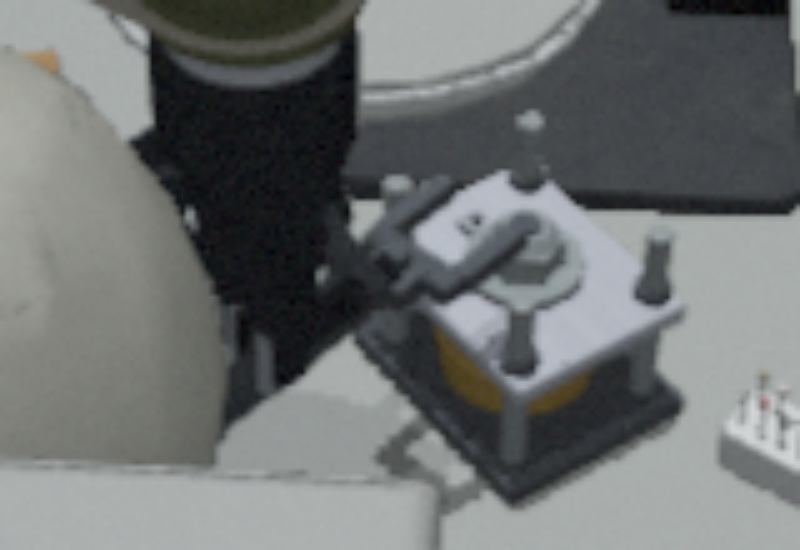

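```bash
python3 - <<'E'
import cv2
i=cv2.imread('pics/u_wrist.png'); cv2.imwrite('pics/u_c.png',cv2.resize(i[0:200,220:430],None,fx=3,fy=3))
E
```

```text
(no output)
```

View pics/u_c.png

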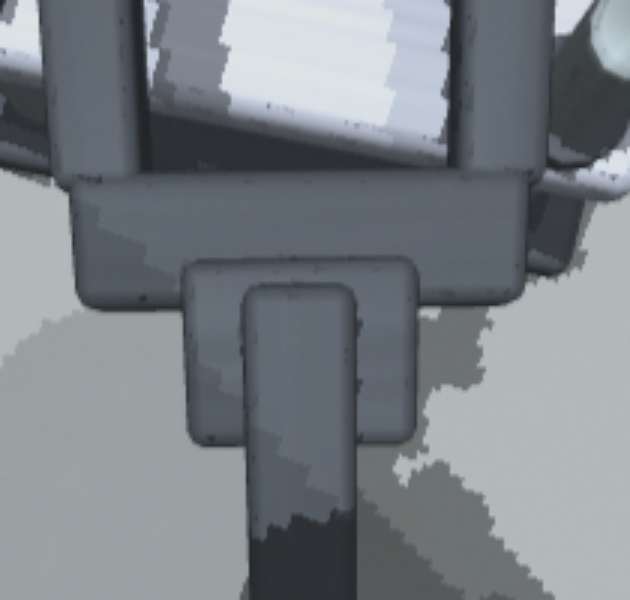

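```bash
python3 - <<'E'
from h import *
import cv2
K,V=load('pics/e_wrist.npz')
e=np.array([[90,378],[527,378],[87,258],[530,255],[194,338],[422,336],[197,514],[419,514],[254,361],[362,361],[254,560],[358,560]],float)
u=np.array([[78,306],[524,303],[70,178],[527,172],[183,260],[418,257],[188,445],[415,442],[243,285],[356,283],[249,560],[357,560]],float)
h=np.array([12,12,12,12,17,17,17,17,22,22])/1e3
e_=e/3+[220,0];u_=u/3+[220,0]; u0=.0595-.0043
X=np.array([back((K,V),a,u0+b) for a,b in zip(e_[:10],h)])
# tool frame
P=np.array([.4526,.1545,.0595]); w=np.radians(70.2); d=np.array([np.cos(w),np.sin(w),0]);l=np.array([-d[1],d[0],0]);up=np.array([0,0,1.])
B=np.c_[d,l,up]
XL=(X-P)@B   # fwd,left,up from TCP
print(XL*1e3)
# camera from TL frame
Rc=V[:3,:3]@B; tc=V[:3,:3]@P+V[:3,3]
Xc=XL@Rc.T+tc
ok,r,t=cv2.solvePnP(Xc,u_[:10],K,None)
T=np.eye(4);T[:3,:3]=cv2.Rodrigues(r)[0];T[:3,3]=t.ravel()
C=np.eye(4);C[:3,:3]=Rc;C[:3,3]=tc
D=np.linalg.inv(C)@T@C   # in fwd/left/up frame
print('rotvec deg',np.degrees(Rn.from_matrix(D[:3,:3]).as_rotvec()))
for q in ([.1035,0,-.0043],[0,0,.007],[-.05,0,.007]): q=np.array(q); print(q*1e3,(D[:3,:3]@q+D[:3,3])*1e3)
pr=cv2.projectPoints(Xc,r,t,K,None)[0].reshape(-1,2); print('rms',np.sqrt(((pr-u_[:10])**2).mean()))
np.save('D.npy',D)
E
```

```text
[[ 70.1204  23.8592   7.7   ]
 [ 70.1419 -25.6577   7.7   ]
 [ 82.8161  23.5647   7.7   ]
 [ 83.1418 -25.329    7.7   ]
 [ 74.1432  11.4879  12.7   ]
 [ 74.3585 -13.1735  12.7   ]
 [ 55.3375  11.6296  12.7   ]
 [ 55.3511 -13.3437  12.7   ]
 [ 71.5737   4.7969  17.7   ]
 [ 71.5784  -6.4971  17.7   ]]
rotvec deg [ 0.4319 -2.4017  0.4458]
[103.5   0.   -4.3] [111.855    1.2204  -1.6618]
[0. 0. 7.] [7.9759 0.3447 5.2877]
[-50.   0.   7.] [-41.9787  -0.0364   3.191 ]
rms 0.30447885285900766
```

```bash
cat >> h.py <<'E'
OFF=np.array([.1124,.0012,-.0017]); PITCH=2.4; YAWC=-.45
def tw(ang,und,N=N,fwd=0.,left=0.):
    """TCP pose so that level wrench origin sits on nut axis, handle dir ang, underside height und"""
    w=np.radians(ang-180+YAWC); B=Rn.from_euler('ZY',[w,np.radians(PITCH)])
    wr=np.radians(ang-180); tgt=np.array([N[0],N[1],und])+fwd*np.array([np.cos(wr),np.sin(wr),0])+left*np.array([-np.sin(wr),np.cos(wr),0])
    p=tgt-B.apply(OFF)
    # level tool at yaw0: tool y=fwd, tool x=down, tool z = right(-left)
    M=np.array([[0,1,0],[0,0,-1],[-1,0,0.]])  # columns: x->down, y->fwd, z->-left
    return p,(B*Rn.from_matrix(M)).as_quat()
def finew(env,monitor,p,o,v=.08,n=2,tol=.0004): return fine(env,monitor,p,o,v,n,tol)
E
python3 - <<'E'
from h import *
from bench import env,kinematics,monitor,eyes
import cv2
s=monitor.sense(); print(s['ee_rot'], tw(199,.12)[1])
p,o=tw(210,.122,fwd=-.01); env.movel(p,velocity=.15,frame=o)
p,o=tw(216,.115); cmd,e=fine(env,monitor,p,o); print(e*1e3,monitor.sense()['clock'],p)
snap(eyes,'v_wrist','wrist')
i=cv2.imread('pics/v_wrist.png'); cv2.imwrite('pics/v_c.png',cv2.resize(i[0:130,220:420],None,fx=4,fy=4,interpolation=cv2.INTER_CUBIC))
E
```

```text
[ 0.4105  0.5763 -0.4107  0.575 ] [ 0.4008  0.5826 -0.4248  0.5653]
[-0.0807  0.0012  0.0849] 34.225 [ 0.5572 -0.123   0.1214]
```

View pics/v_c.png

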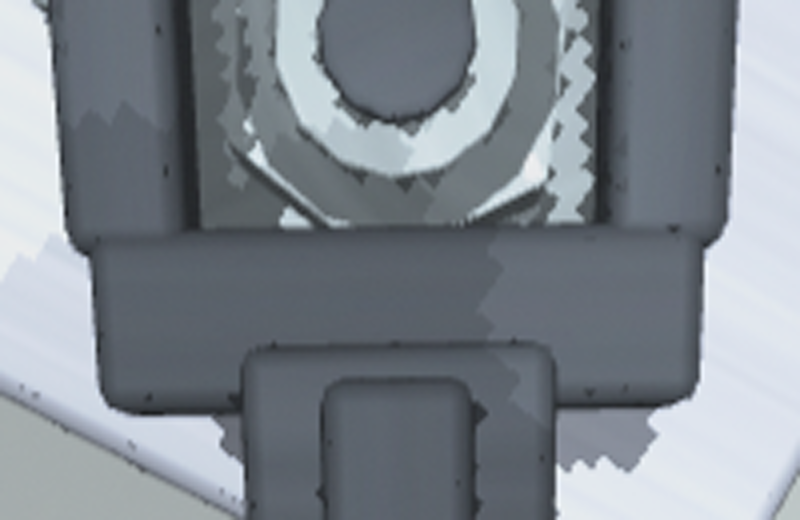

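```bash
python3 - <<'E'
from h import *
from bench import env,kinematics,monitor,eyes
import cv2
p,o=tw(208.5,.111); cmd,e=fine(env,monitor,p,o); print(e*1e3,monitor.sense()['clock'],p)
snap(eyes,'w_wrist','wrist')
i=cv2.imread('pics/w_wrist.png'); cv2.imwrite('pics/w_c.png',cv2.resize(i[0:130,220:420],None,fx=4,fy=4,interpolation=cv2.INTER_CUBIC))
E
```

```text
[ 0.0417 -0.1043  0.0279] 35.4167 [ 0.5493 -0.1106  0.1174]
```

View pics/w_c.png

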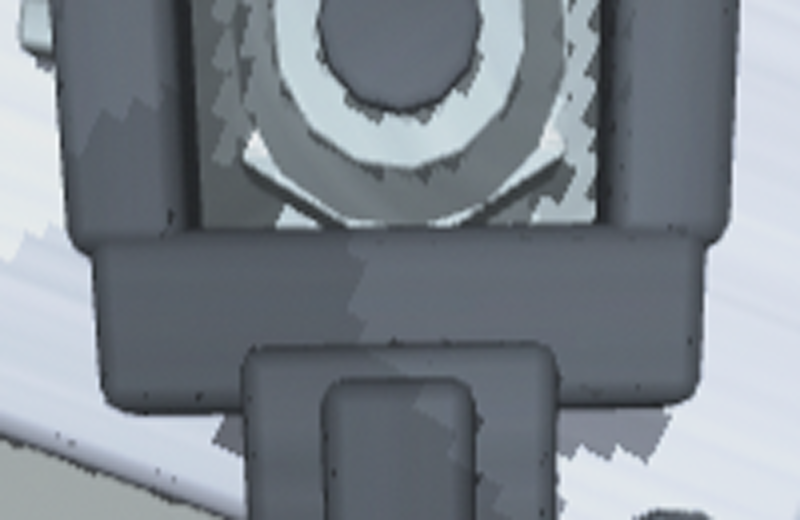

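```bash
python3 - <<'E'
from h import *
from bench import env,kinematics,monitor,eyes
import cv2
for und,v in ((.098,.1),(.0782,.04)):
    p,o=tw(208.5,und,left=-.0003); g=env.movel(p,velocity=v,frame=o,guard=12); s=monitor.sense(); print(g,'t%.2f'%s['clock'],(s['position']-p)*1e3,s['contact_force'],s['ft_torque'])
    if g: break
snap(eyes,'x_wrist','wrist')
i=cv2.imread('pics/x_wrist.png'); cv2.imwrite('pics/x_c.png',cv2.resize(i[0:130,190:420],None,fx=3.4,fy=3.4,interpolation=cv2.INTER_CUBIC))
E
```

```text
False t35.75 [-0.3426  0.1182 -0.4904] [-0.0668 -1.1277 -1.6562] [-0.0143  0.0958  0.0107]
False t36.39 [ 0.06   -0.0022  0.0328] [-0.0778 -0.6366 -2.1554] [-0.0285  0.0594 -0.0065]
```

View pics/x_c.png

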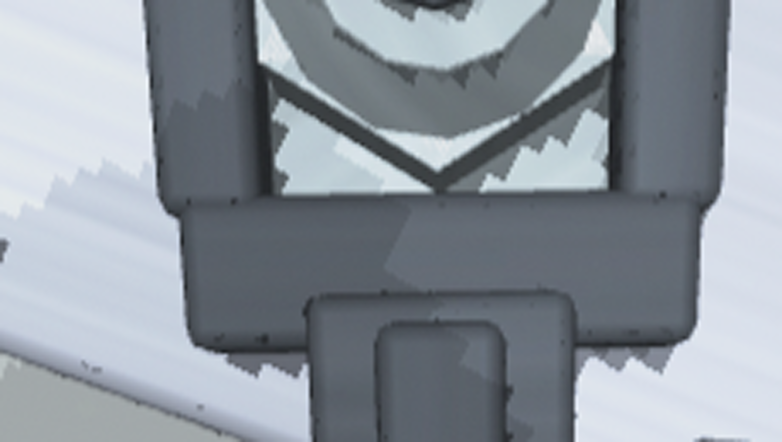

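```bash
python3 - <<'E'
from h import *
from bench import env,kinematics,monitor,eyes
import cv2
a=208.5; hit=0
while a>186:
    a-=1.5 if a<202 else 3
    p,o=tw(a,.0784); g=env.movel(p,velocity=.06,frame=o,guard=6)
    F=np.mean([monitor.sense()['contact_force']],axis=0); t=np.radians(a); tang=np.array([-np.sin(t),np.cos(t)])@F[:2]; s=monitor.sense()
    print('%.1f'%a,g,'t%.2f'%s['clock'],'tang %.2f rad %.2f'%(tang,np.hypot(*F[:2])),(s['position']-p)*1e3)
    if g or tang>3.5: break
env.hold(.1)
snap(eyes,'y_wrist','wrist')
i=cv2.imread('pics/y_wrist.png'); cv2.imwrite('pics/y_c.png',cv2.resize(i[0:130,190:420],None,fx=3.4,fy=3.4,interpolation=cv2.INTER_CUBIC))
E
```

```text
205.5 False t36.69 tang 0.30 rad 0.32 [0.0921 0.0221 0.182 ]
202.5 False t36.94 tang 0.74 rad 1.11 [ 0.1802 -0.1975  0.1316]
199.5 False t37.19 tang 0.56 rad 0.73 [ 0.22   -0.3007  0.112 ]
198.0 False t37.44 tang 2.16 rad 3.32 [ 0.4461 -0.4167  0.1535]
196.5 False t37.69 tang 4.69 rad 5.08 [ 0.5423 -0.504   0.2274]
```

View pics/y_c.png

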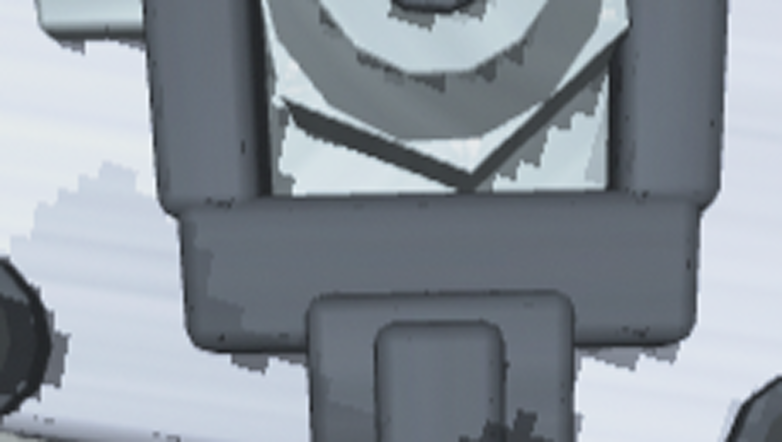

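```bash
python3 - <<'E'
from h import *
from bench import env,kinematics,monitor,eyes
import cv2
for a in (199,202.5):
    p,o=tw(a,.0784); env.movel(p,velocity=.05,frame=o); s=monitor.sense(); print(a,s['contact_force'],s['ft_torque'])
p,o=tw(202.5,.095); g=env.movel(p,velocity=.06,guard=12); s=monitor.sense(); print(g,s['contact_force'],s['clock'])
if not g:
    p,o=tw(202.5,.130); env.movel(p,velocity=.12)
    p,o=tw(202.5,.130,fwd=-.045); env.movel(p,velocity=.15); 
snap(eyes,'z_wrist','wrist'); snap(eyes,'z_scene','scene'); snap(eyes,'z_top','top'); print(monitor.sense()['clock'])
i=cv2.imread('pics/z_scene.png'); cv2.imwrite('pics/z_sc.png',cv2.resize(i[200:290,290:400],None,fx=7,fy=6.5,interpolation=cv2.INTER_CUBIC))
i=cv2.imread('pics/z_top.png'); cv2.imwrite('pics/z_tc.png',cv2.resize(i[180:280,270:370],None,fx=6,fy=6,interpolation=cv2.INTER_CUBIC))
E
```

```text
199 [ 1.4595 -1.126  -1.5594] [-0.3001 -0.234  -0.1373]
202.5 [ 0.1508 -0.9517 -2.4476] [-0.2105 -0.0077 -0.1946]
False [-0.1677 -0.0277 -2.4861] 38.8
39.8417
```

View pics/z_wrist.png

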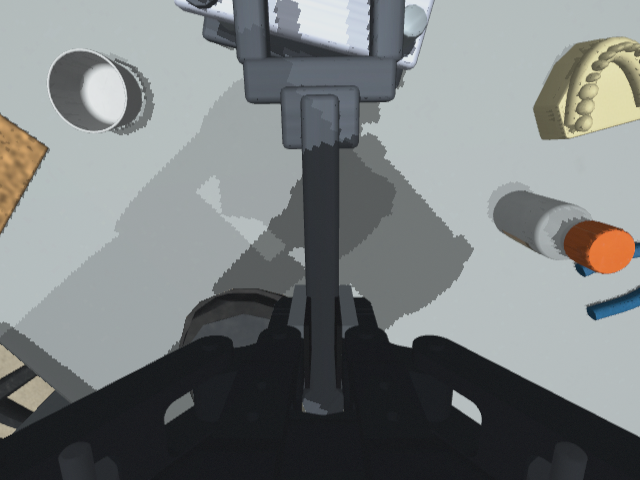

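View pics/z_sc.png

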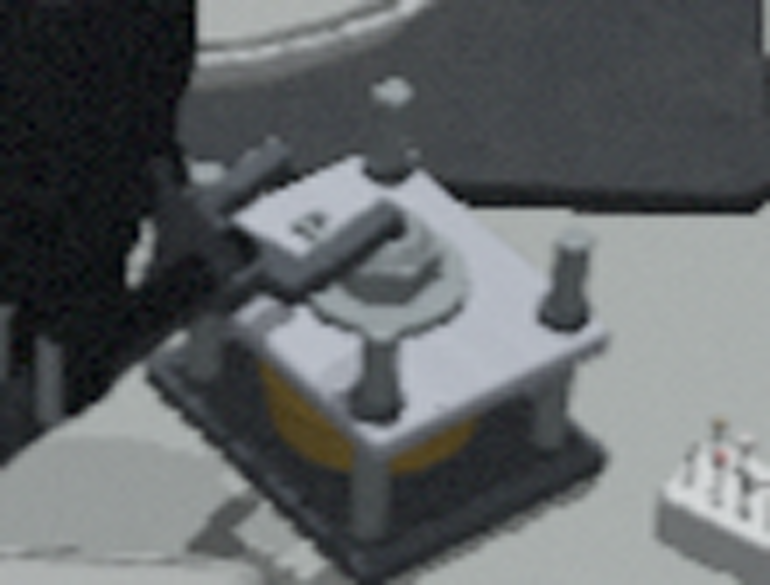

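View pics/z_tc.png

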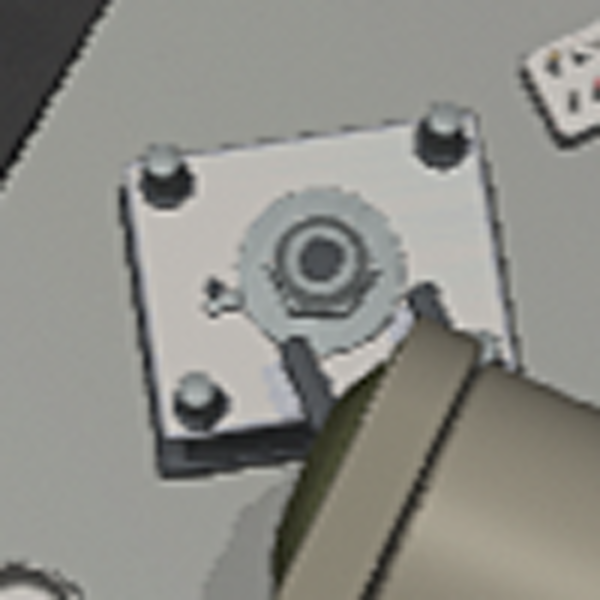

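```bash
python3 - <<'E'
import cv2
i=cv2.imread('pics/z_top.png'); cv2.imwrite('pics/z_tc2.png',cv2.resize(i[215:245,295:335],None,fx=18,fy=18,interpolation=cv2.INTER_CUBIC))
E
```

```text
(no output)
```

View pics/z_tc2.png

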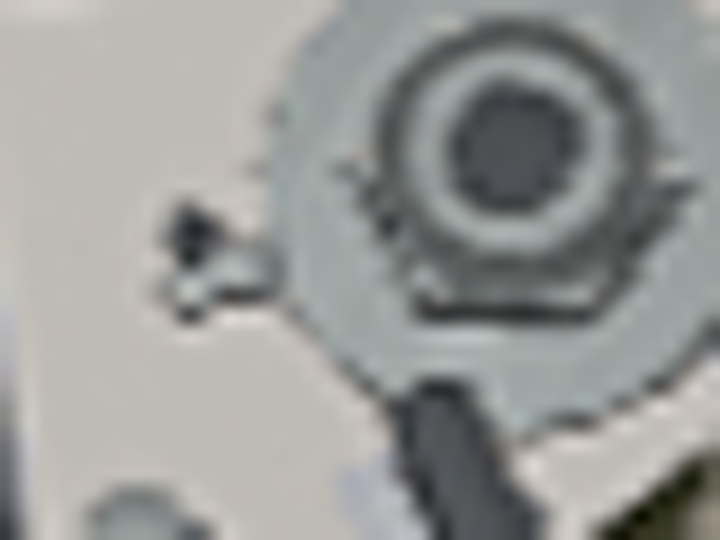

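```bash
python3 - <<'E'
from h import *
from bench import env,kinematics,monitor,eyes
s=monitor.sense(); print(s['position'],s['contact_force'])
P=s['position'].copy(); P+= [.02,.06,.04]; env.movel(P,velocity=.2)
yaw=72.5; M=np.array([.4662,.186]); w=np.radians(yaw); Nm=M+.072*np.array([np.cos(w),np.sin(w)])
p,o=tw(180+yaw,.06,N=Nm); p[2]=.13; env.reach(p,o)
s=monitor.sense(); print(s['clock'],s['position']-p,p,s['contact_force'])
p,o=tw(180+yaw,.03,N=Nm); cmd,e=fine(env,monitor,p,o,v=.15); print(e*1e3,monitor.sense()['clock'])
snap(eyes,'za_wrist','wrist')
E
```

```text
[ 0.5032 -0.117   0.1362] [-0.4374 -0.3131 -2.041 ]
41.25 [ 0.0008 -0.0011  0.0001] [0.4544 0.1475 0.13  ] [ 0.2134  0.1225 -1.9244]
[0.087  0.0416 0.1777] 42.825
```

View pics/za_wrist.png

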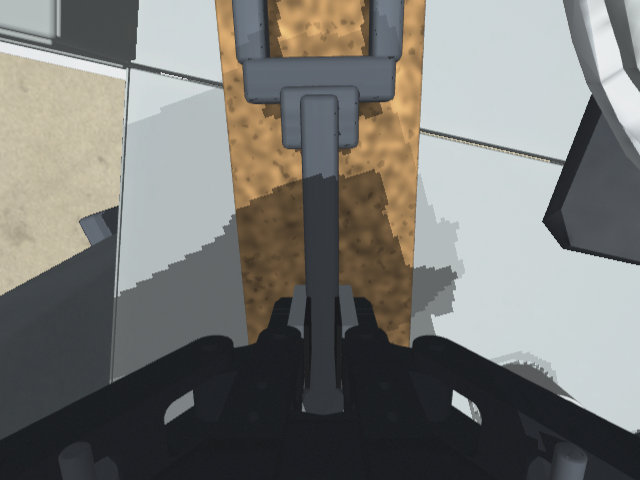

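```bash
python3 - <<'E'
from h import *
from bench import env,kinematics,monitor,eyes
import cv2
yaw=72.5; M=np.array([.4662,.186]); w=np.radians(yaw); Nm=M+.072*np.array([np.cos(w),np.sin(w)])
p,o=tw(180+yaw,.009,N=Nm); print(env.movel(p,velocity=.08,frame=o,guard=8))
p,o=tw(180+yaw,.0032,N=Nm); print(env.movel(p,velocity=.03,guard=5)); s=monitor.sense(); print(s['position']-p,s['contact_force'])
env.release(); env.hold(.2); s=monitor.sense(); print(s['clock'],s['contact_force'],s['finger_gap'])
q=s['position'].copy(); q[2]+=.12; env.movel(q,velocity=.15); print(monitor.sense()['clock'])
q2=[.36,.30,.2]; env.reach(q2,ori(np.radians(340))); print(monitor.sense()['clock'],monitor.sense()['contact_force'])
for n in('wrist','top','scene'): snap(eyes,'zb_'+n,n)
i=cv2.imread('pics/zb_top.png'); cv2.imwrite('pics/zb_t.png',cv2.resize(i[170:370,140:500],None,fx=2.2,fy=2.2,interpolation=cv2.INTER_CUBIC))
E
```

```text
False
True
[0.0006 0.0001 0.0004] [-0.7647  0.0159  5.8494]
44.475 [0.2346 0.0951 0.367 ] 1.0003419618648155
45.425
46.2167 [-0.1332  0.4794 -0.5534]
```

View pics/zb_t.png

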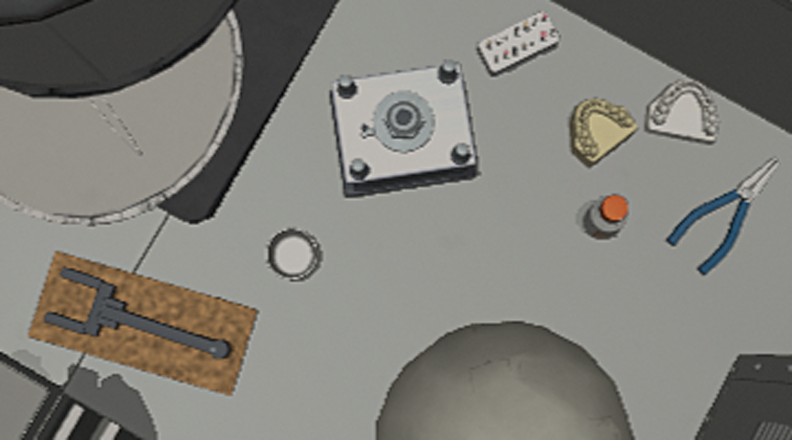

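View pics/zb_scene.png

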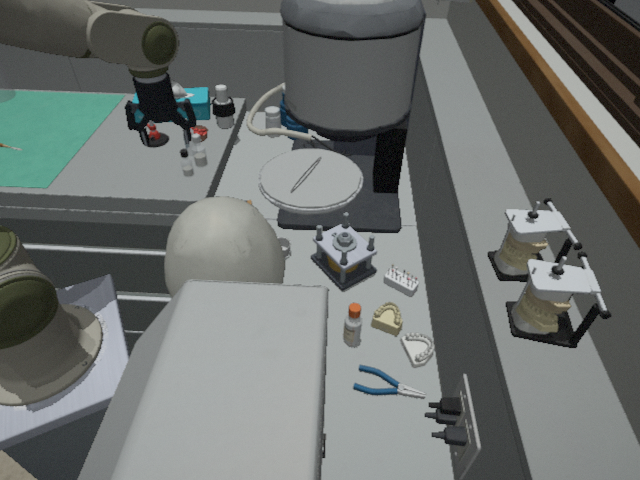

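```bash
python3 - <<'E'
import cv2,numpy as np
a=cv2.imread('pics/a_top.png').astype(int);b=cv2.imread('pics/zb_top.png').astype(int)
for n,(x0,x1,y0,y1) in dict(cup=(255,295,268,302),burs=(352,400,170,208),casts=(395,470,200,250),bottle=(402,432,253,285),pliers=(438,500,238,300)).items(): print(n,np.abs(a-b)[y0:y1,x0:x1].max())
i=cv2.imread('pics/zb_top.png'); cv2.imwrite('pics/zb_p.png',cv2.resize(i[208:245,290:345],None,fx=13,fy=13,interpolation=cv2.INTER_CUBIC))
E
```

```text
cup 5
burs 5
casts 5
bottle 73
pliers 19
```

View pics/zb_p.png

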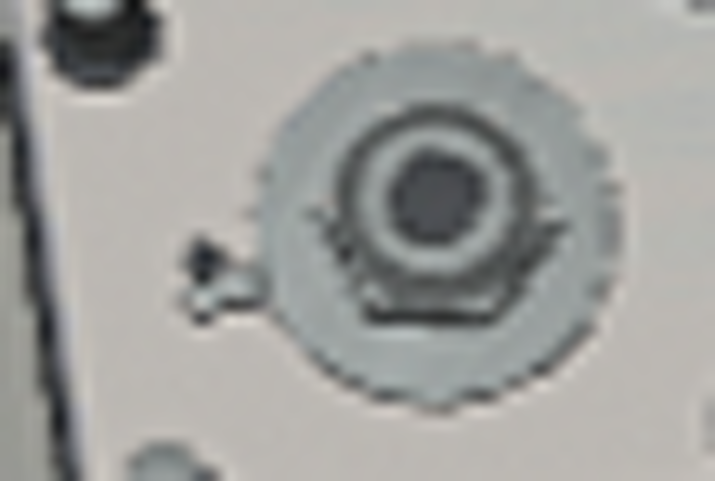

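```bash
python3 - <<'E'
import cv2,numpy as np
a=cv2.imread('pics/a_top.png')[245:295,395:445];b=cv2.imread('pics/zb_top.png')[245:295,395:445]
cv2.imwrite('pics/bot.png',cv2.resize(np.hstack([a,b]),None,fx=7,fy=7,interpolation=cv2.INTER_NEAREST))
E
```

```text
(no output)
```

View pics/bot.png

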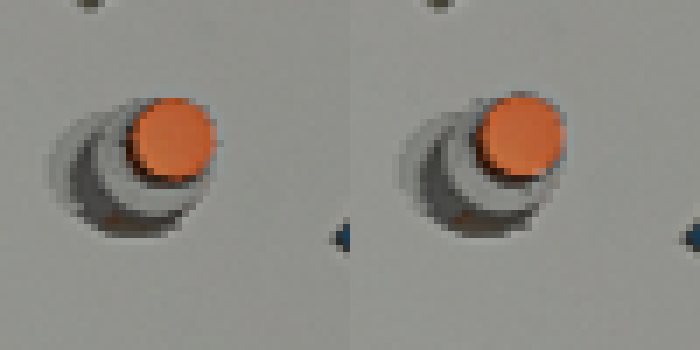

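```bash
python3 - <<'E'
import cv2,numpy as np
T=[cv2.imread(f'pics/{n}_top.png')[240:300,395:445].astype(int) for n in('a','f','o','z','zb')]
for i in range(4): print(np.abs(T[i]-T[i+1])[:,:].max())
g=[(t[:,:,2]-t[:,:,0]>60) for t in T]
for m in g: y,x=np.nonzero(m); print(x.mean(),y.mean(),m.sum())
S=[cv2.imread(f'pics/{n}_scene.png').astype(int)[295:355,335:370] for n in('a','o','z','zb')]
for t in S: m=t[:,:,2]-t[:,:,0]>60; y,x=np.nonzero(m); print(x.mean(),y.mean())
E
```

```text
124
129
131
127
24.318181818181817 24.4 110
24.0 23.908256880733944 109
23.97222222222222 23.953703703703702 108
24.373737373737374 23.757575757575758 99
23.91743119266055 23.94495412844037 109
19.107913669064747 14.482014388489208
19.194444444444443 14.833333333333334
19.246575342465754 14.801369863013699
19.19148936170213 14.687943262411348
```

```bash
python3 - <<'E'
from bench import job,monitor
print(job.hand_in(),monitor.sense()['clock'])
E
```

```text
the job is handed in; nothing more can be done
the job is handed in; nothing more can be done
```

The nut is turned clockwise until its pointer touches the stop pin, and the wrench is lying flat on the cork mat again. I handed the job in at about 46 s of the 72 s allowed.

**What I did:** I made two full strokes of about 60° and then the final one, lifting, swinging back and reseating the wrench between strokes.

**What went wrong:** On the first try at the last stroke I kept pushing after the pointer had reached the pin.
- The wrench skewed about 18° on the hexagon and jammed. Backing off turned the nut back by about 13°.
- Lifting did not free it, because the wrench only tilted in the gripper. I flattened it and pulled it straight back off the nut, with the highest wrist force I read about 39 N.
- The wrench had slid 8 mm and tilted 2.4° in the grip. I measured and corrected for that, reseated it and repeated the last stroke in small force-checked steps. I stopped at about 4.7 N of side force on the handle, which is more than the nut's own resistance.

**Last checks:**
- **Pointer and pin:** the final overhead picture shows them touching, at about 5.9 mm centre to centre where contact should give 5.5 mm.
- **Wrench:** it lies within the mat, with the gripper open and clear.
- **Cup, burs and casts:** unchanged between the first and last overhead pictures.
- **Bottle:** its cap appears about half a pixel (under 1 mm) off from the first picture. This showed before any turning began, so I take it for settling at the start.
- **Pliers:** a slight difference in brightness that I did not look into.

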